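# Unpack a carton of flavouring bottles onto a sheet pan

### The job

Unpack the bottles of flavouring that came in the shipping carton: first take the tape dispenser off the closed carton and park it upright and lengthwise on its black rubber mat. Then fold both long flaps of the carton well back to the outside, and take out every bottle and stand it upright in the small aluminium sheet pan, without knocking over or shifting the other things on the table. At the end the dispenser is still on its mat and the flaps are still folded back.

Things in the scene. Friction and masses are not known exactly. Their poses are not given: they have to be found in the camera images.
- carton: Brown cardboard shipping carton, fixed: 294 mm long (its x), 198 mm wide (its y), walls and floor 4 mm, rim 130 mm above the table; origin under its centre. Its two long top flaps start shut, meeting along its middle line; the two short end flaps are already folded down outside the end walls, standing out at most 21 mm, below the rim.
- carton_insert (a point): Centre of the top face of the fixed cardboard insert in the carton, 34 mm above the table. It has six square pockets, 60 mm wide and open down to the carton's floor, centred at x = -94, 0, +94 mm and y = +47, -47 mm in the carton's frame; 3 to 5 of them hold an upright bottle.
- flap_left (a joint): Angle (rad) of the long flap hinged on the carton's +y rim: 0 = shut, level on the rim; pi/2 = straight up; pi = level outwards; limit 3.9. A 294 x 97 mm board, 4 mm thick, 30 g. Springy crease: once nothing lies on it the flap springs up to about 0.9 rad by itself; from there about 1 N pushes it outwards and it stays where it is left.
- flap_right (a joint): The same for the flap hinged on the carton's -y rim (mirror image; also grows as it opens). Once both have sprung up, the gap between the two free edges is about 75 mm wide.
- flap_left_edge (a point): Middle of the free edge of the left flap, in the thickness of the board.
- flap_right_edge (a point): Middle of the free edge of the right flap.
- flap_left_hinge (a point): Middle of the left flap's crease, on the +y rim of the carton, 130 mm above the table.
- flap_right_hinge (a point): Middle of the right flap's crease, on the -y rim.
- dispenser: Weighted bench tape dispenser, 0.5 to 0.8 kg, standing across the shut flaps at the start. Black base 200 (its x) x 64 (its y) x 22 mm; origin under the base's middle. Best gripped across its two grey upright cheeks: 58 mm over their outsides (y), 50 mm long, centred at x = -25 mm, 22 to 84 mm high, 66 to 72 mm above its underside.
- dispenser_roll (a point): Centre of the dispenser's tan tape roll, between the cheeks, at x = -25 mm, 66 mm above its underside; axis along y, 82 mm in diameter, 48 mm wide, top at 107 mm. The cutter head is at the +x end, up to 64 mm high.
- mat: Black rubber bench mat, fixed, 240 (its x) x 110 (its y) x 3 mm, origin under its centre; lies to one side of the carton (left or right). Place of the dispenser, lengthwise along x, either way round.
- pan: Small aluminium sheet pan, fixed, about 240 (its x) x 163 (its y) mm over the rim, rim 25 mm high; flat floor 226 x 150 mm, 2 mm thick. Origin under its centre; on the other side of the carton from the mat.
- bottle0: Bottle of flavouring, amber glass, paper label, black screw cap; 200 g. Body 54 mm in diameter, 60 mm high, then a shoulder to the 26 mm neck; cap 32 mm in diameter from 81 to 105 mm (the top). Origin at the centre of its underside, z up. Starts on the carton's floor in pocket x = -94 mm, y = 47 mm; None if absent. Grip the cap, 95 mm or more above its underside.
- bottle1: Bottle of flavouring, amber glass, paper label, black screw cap; 200 g. Body 54 mm in diameter, 60 mm high, then a shoulder to the 26 mm neck; cap 32 mm in diameter from 81 to 105 mm (the top). Origin at the centre of its underside, z up. Starts on the carton's floor in pocket x = 0 mm, y = 47 mm; None if absent. Grip the cap, 95 mm or more above its underside.
- bottle2: Bottle of flavouring, amber glass, paper label, black screw cap; 200 g. Body 54 mm in diameter, 60 mm high, then a shoulder to the 26 mm neck; cap 32 mm in diameter from 81 to 105 mm (the top). Origin at the centre of its underside, z up. Starts on the carton's floor in pocket x = 94 mm, y = 47 mm; None if absent. Grip the cap, 95 mm or more above its underside.
- bottle3: Bottle of flavouring, amber glass, paper label, black screw cap; 200 g. Body 54 mm in diameter, 60 mm high, then a shoulder to the 26 mm neck; cap 32 mm in diameter from 81 to 105 mm (the top). Origin at the centre of its underside, z up. Starts on the carton's floor in pocket x = -94 mm, y = -47 mm; None if absent. Grip the cap, 95 mm or more above its underside.
- bottle4: Bottle of flavouring, amber glass, paper label, black screw cap; 200 g. Body 54 mm in diameter, 60 mm high, then a shoulder to the 26 mm neck; cap 32 mm in diameter from 81 to 105 mm (the top). Origin at the centre of its underside, z up. Starts on the carton's floor in pocket x = 0 mm, y = -47 mm; None if absent. Grip the cap, 95 mm or more above its underside.
- bottle5: Bottle of flavouring, amber glass, paper label, black screw cap; 200 g. Body 54 mm in diameter, 60 mm high, then a shoulder to the 26 mm neck; cap 32 mm in diameter from 81 to 105 mm (the top). Origin at the centre of its underside, z up. Starts on the carton's floor in pocket x = 94 mm, y = -47 mm; None if absent. Grip the cap, 95 mm or more above its underside.
- tape_roll: Bystander: loose spare roll of packing tape lying flat, 100 mm in diameter, 48 mm high.
- fudge: Bystander: loose dark fudge block on a white card, 75 x 110 mm, 46 mm high.
- tub: Bystander: loose jar with a white lid, 90 mm in diameter, 90 mm high, near the robot on its left.
- small_box: Bystander: loose closed white gift box, 90 x 140 x 45 mm, near the robot on its right.

How it is judged:
On the way, in this order (a step that is already met when the one before it is completed fails the run):
1. the tape dispenser stands upright, lengthwise and released on its rubber mat (x of dispenser in the frame of mat between -0.035 and 0.035 m and y of dispenser in the frame of mat between -0.03 and 0.03 m and z of dispenser in the frame of mat below 0.012 m and angle between dispenser's own z axis and vertical below 0.12 rad and angle between the x axis of dispenser and the x axis of mat, either way round below 0.26 rad and linear speed of dispenser below 0.03 m/s and contact force between the fingers and dispenser below 0.1 N), for 0.3 s.
2. both long flaps of the carton are folded back, at least 120 degrees from shut (value of joint each of flap_left, flap_right above 2.1 rad), for 0.3 s.
At the end, for the whole second after the job is handed in: Every bottle present stands upright (within 0.1 rad) and at rest on the pan's floor; the dispenser stands upright at rest on the mat, centred within 35 mm along and 30 mm across, within 0.26 rad of lengthwise; both flaps are open by more than 2.1 rad (all of step 2 and x of dispenser in the frame of mat between -0.035 and 0.035 m and y of dispenser in the frame of mat between -0.03 and 0.03 m and z of dispenser in the frame of mat below 0.012 m and angle between dispenser's own z axis and vertical below 0.12 rad and angle between the x axis of dispenser and the x axis of mat, either way round below 0.26 rad and linear speed of each of dispenser, bottle0, bottle1, bottle2, bottle3, bottle4, bottle5 below 0.03 m/s and x of bottle0 in the frame of pan between -0.095 and 0.095 m and y of bottle0 in the frame of pan between -0.06 and 0.06 m and z of bottle0 in the frame of pan between -0.01 and 0.01 m and angle between each of bottle0, bottle1, bottle2, bottle3, bottle4, bottle5's own z axis and vertical below 0.1 rad and x of bottle1 in the frame of pan between -0.095 and 0.095 m and y of bottle1 in the frame of pan between -0.06 and 0.06 m and z of bottle1 in the frame of pan between -0.01 and 0.01 m and x of bottle2 in the frame of pan between -0.095 and 0.095 m and y of bottle2 in the frame of pan between -0.06 and 0.06 m and z of bottle2 in the frame of pan between -0.01 and 0.01 m and x of bottle3 in the frame of pan between -0.095 and 0.095 m and y of bottle3 in the frame of pan between -0.06 and 0.06 m and z of bottle3 in the frame of pan between -0.01 and 0.01 m and x of bottle4 in the frame of pan between -0.095 and 0.095 m and y of bottle4 in the frame of pan between -0.06 and 0.06 m and z of bottle4 in the frame of pan between -0.01 and 0.01 m and x of bottle5 in the frame of pan between -0.095 and 0.095 m and y of bottle5 in the frame of pan between -0.06 and 0.06 m and z of bottle5 in the frame of pan between -0.01 and 0.01 m); the robot touches nothing.
It fails at once if a bystander (tape roll, fudge block, tub, white gift box) is shifted by more than 30 mm (distance of any of tape_roll, fudge, tub, small_box from where it was at the start of the episode above 0.03 m).
Of bottle0, bottle1, bottle2, bottle3, bottle4, bottle5 only 3 to 5 are there at a start; the rules pass over those that are not, and their reading is None.
At some moment in a run one of dispenser, bottle0, bottle1, bottle2, bottle3, bottle4, bottle5 may be knocked a few centimetres aside while the robot is not near it.
It also fails if it takes over 210 s, if anything falls off the work surface, if the arm or the gripper's body presses on something with over 40 N, if the wrist force passes 120 N, or if a joint passes its speed limit or range.

### The arm

A 6-joint arm with a two-finger parallel gripper is mounted at the origin on the work surface. World frame = base frame: x ahead of the robot, y to its left, z up, the work surface at z = 0. Lengths are in m, angles in rad, forces in N, time in s.
With the tool pointing down it reaches from about 0.275 to 0.975 m from the base axis. Payload 8.4 kg.
Tool frame: the origin (TCP) lies between the finger pads; the fingertips stand ahead of it and the grasp point (between the pads) lies 2 mm behind it (env.tip_reach is the z of the fingertips in the tool frame, in m); z points along the fingers, y is the line along which they close (so a half turn about z gives the same grasp; the last joint's range is limited). The gripper opens to 92 mm and grips with 3 to 60 N. Pads are 20 mm wide; open, the fingers measure 128 mm over their backs; the gripper's body (75 mm by 189 mm) begins 69 mm behind the grasp point.
Start: joints at [-1.217, 0.353, 1.633, -0, 1.155, -0.002], TCP at [0.218, -0.586, 0.232] pointing down, gripper open.
Joint ranges: [-2.63, 2.63], [-0.92, 2.1], [0.06, 2.66], [-1.3, 4.44], [0, 2.69], [-3.02, 3.02]. Speed limits (rad/s): [2.22, 2.22, 2.79, 3.14, 3.14, 3.14].

### API

Orientations are given as a 3x3 rotation matrix whose columns are the frame's x, y, z axes.
In Python, from cell import env gives the robot as it stands.
- The arm moves only by the tool carry_out, never from a script. Its argument "moves" is a list of rows, each a list of 7 numbers: the closure, from 0 (fully open) to 1 (shut), then the shift along the world's x, y, z in mm, then the turn, a rotation vector about the world's x, y, z in rad. In form: [[hand, x, y, z, rx, ry, rz], ...]. A call has 1 to 5 rows; each row shifts and turns the commanded pose from where the row before left it; what a row does not reach is not made up. A row lasts 1/12 s, in which the tool goes at most 41.7 mm and 7.16 degrees, less where a joint would pass 70% of its speed; a pose out of reach is approached as far as the arm can. A call with a gripper value outside its range is refused whole. The fingers move at their own pace and stop on an object; "force" is the grip in N (left out, the last holds). Time passes only in rows, so rows that do not move let the fingers close. It gives the time, the measured TCP pose, the force, the opening and the grip force at its end, in the units of the state.
- env.get_obs(): the state, without advancing time (a new reading comes with each control period).
- env.capture(name): name is "scene" or "side" or "wrist"; returns the picture (384x512x3 uint8, red, green, blue); there is no depth.
- env.calibration(name): a dict with "fx", "fy", "cx", "cy" (pixels), "T" (4x4, takes a point from camera to world coordinates). Camera axes: x right, y down, z forward; pixel columns grow to the right and rows downward; lengths in m; the calibration is good to about 2 mm. A picture is of the moment at which its call begins: read the wrist's pose just before it. calibration takes no time and is no camera call; for the wrist camera it gives the pose at the moment of the call.
- env.finish_job(): hands the job in; it is judged then, once.
Trained networks look in the newest picture that a camera, given by its name, has taken for a name from the list of things; names that differ only in an ending like _2 or _b are one class to them, and where a whole thing is asked for, a point or a joint stands for the part that bears it (a point fixed in the world has none). Each returns a list of dicts, best first, with "confidence" (0 to 1); they miss things now and then, are a little off and sometimes report something else, mostly with a low value. They report only what shows in the picture. A call takes as long as a camera call.
- env.find_in(camera, label): "uv" ([column, row] in pixels, amid what is visible of it).
- env.outline_of(camera, label): "mask" (384x512 bool, what is visible of it) and "uv" ([column, row] in pixels, amid what is visible of it).
The state is a dict: "clock": time; "joint_positions": joint angles; "joint_vel": joint speeds; "joint_efforts": joint torques, N m; "position": TCP position; "orientation": TCP orientation; "force": force on the tool from outside, world axes, zero at the start; "ft_torque": the same for the moment, N m; "finger_gap": opening from 0.0 (shut) to 1.0 (fully open); "gripper_force": force on a finger pad.
Only numpy, scipy, OpenCV 4.12 (cv2) and the standard library are available. Lean on these libraries where they do the work, as an engineer would, in place of code of your own. Each camera call takes 0.05 s, during which the arm holds its last target. There are 200 camera calls.

## Working session

There is one attempt and no reset: what is moved stays moved. The work goes in short steps, Python scripts to look and compute and a tool call to move; the robot and the scene stay as the last step left them, time stands still between calls to the robot, and variables do not carry over. Pictures are saved under pics/ and viewed, at most 14 in all, crops included, and the job is handed in when it is done.

Besides the shell and the picture viewer there is one more tool, called after "Call:" by a JSON object that holds its "fn" and its "kwargs", one argument or row to a line. carry_out: Moves the arm, as the interface text tells. Its arguments: {"type":"object","properties":{"moves":{"type":"array","items":{"type":"array","items":{"type":"number"}}},"force":{"type":"number"}},"required":["moves"]}

```bash
ls; mkdir -p pics; cat > h.py <<'E'
import numpy as np, cv2
from cell import env
def snap(c,n=None):
    im=env.capture(c)
    if n: cv2.imwrite(f'pics/{n}.png',im[:,:,::-1])
    return im
def ray(c,uv):
    k=env.calibration(c);T=np.array(k['T'])
    d=T[:3,:3]@np.array([(uv[0]-k['cx'])/k['fx'],(uv[1]-k['cy'])/k['fy'],1.])
    return T[:3,3],d
def atz(c,uv,z):
    o,d=ray(c,uv);return o+d*(z-o[2])/d[2]
def proj(c,p):
    k=env.calibration(c);T=np.linalg.inv(np.array(k['T']));q=T[:3,:3]@np.array(p)+T[:3,3]
    return [k['fx']*q[0]/q[2]+k['cx'],k['fy']*q[1]/q[2]+k['cy']]
def show(l): return [(np.round(d['uv'],1).tolist(),round(d['confidence'],2)) for d in l[:3]]
E
python3 - <<'E'
from h import *
a=snap('scene');b=snap('side')
cv2.imwrite('pics/s0.png',np.hstack([a,b])[:,:,::-1][:, :])
im=cv2.imread('pics/s0.png');cv2.imwrite('pics/a0.png',cv2.resize(np.vstack([a,b])[:,:,::-1],None,fx=.78,fy=.78))
print(env.get_obs()['orientation'],env.tip_reach)
for c in('scene','side'):
    print(c,np.round(env.calibration(c)['T'],3).tolist(),env.calibration(c)['fx'])
    for n,z in dict(carton=.13,dispenser=.15,dispenser_roll=.196,mat=.003,pan=.002,flap_left_hinge=.13,flap_right_hinge=.13,tape_roll=.048,fudge=.046,tub=.09,small_box=.045).items():
        for d in env.find_in(c,n)[:2]: print(n,np.round(d['uv'],1),round(d['confidence'],2),np.round(atz(c,d['uv'],z),3))
E
```

```text
pics
[[ 9.37380592e-01  3.48306540e-01 -4.25084177e-04]
 [ 3.48306799e-01 -9.37379908e-01  1.13216048e-03]
 [-4.12646848e-06 -1.20932497e-03 -9.99999269e-01]] 0.017
scene [[0.689, 0.657, -0.307, 0.932], [0.725, -0.63, 0.279, -0.39], [-0.01, -0.414, -0.91, 1.4], [0.0, 0.0, 0.0, 1.0]] 441.8551908213852
carton [283.7 228.4] 0.77 [ 0.63 -0.03  0.13]
dispenser [275.9 213.4] 0.75 [ 0.584 -0.018  0.15 ]
dispenser_roll [276.1 211.9] 0.92 [ 0.594 -0.028  0.196]
mat [331.7 158.8] 0.79 [0.53  0.319 0.003]
pan [189.4 282. ] 0.95 [ 0.521 -0.339  0.002]
pan [275.3 124.2] 0.73 [0.283 0.276 0.002]
flap_left_hinge [300.5 218. ] 0.93 [0.642 0.032 0.13 ]
flap_left_hinge [271.7 211.5] 0.49 [ 0.565 -0.017  0.13 ]
flap_right_hinge [275.3 234.4] 0.9 [ 0.626 -0.062  0.13 ]
flap_right_hinge [274.2 211.8] 0.63 [ 0.571 -0.013  0.13 ]
tape_roll [371.7 199.3] 0.93 [0.74  0.278 0.048]
fudge [263.8 308.5] 0.91 [ 0.751 -0.23   0.046]
tub [274.5 125.8] 0.8 [0.326 0.227 0.09 ]
small_box [146.2 224.5] 0.63 [ 0.289 -0.322  0.045]
side [[0.19, 0.871, -0.454, 0.927], [0.982, -0.171, 0.085, -0.085], [-0.003, -0.461, -0.88
[... 163 characters left out ...]
14.2] 0.65 [ 0.572 -0.012  0.15 ]
dispenser [258.1 250.4] 0.37 [ 0.666 -0.023  0.15 ]
dispenser_roll [251.1 216.6] 0.96 [ 0.596 -0.026  0.196]
mat [364.1 202.1] 0.76 [0.533 0.331 0.003]
pan [139.3 241.4] 0.65 [ 0.528 -0.339  0.002]
flap_left_hinge [261.2 253. ] 0.57 [ 0.668 -0.015  0.13 ]
flap_left_hinge [279.3 244. ] 0.56 [0.654 0.033 0.13 ]
flap_right_hinge [236.  248.1] 0.98 [ 0.644 -0.073  0.13 ]
flap_right_hinge [136.8 166.8] 0.58 [ 0.361 -0.302  0.13 ]
tape_roll [376.8 263.9] 0.7 [0.73  0.284 0.048]
fudge [179.4 307. ] 0.78 [ 0.739 -0.237  0.046]
fudge [254.5 213.7] 0.39 [ 0.526 -0.004  0.046]
tub [319.3 139. ] 0.69 [0.341 0.231 0.09 ]
small_box [136.2 167.8] 0.7 [ 0.307 -0.326  0.045]
```

View pics/a0.png

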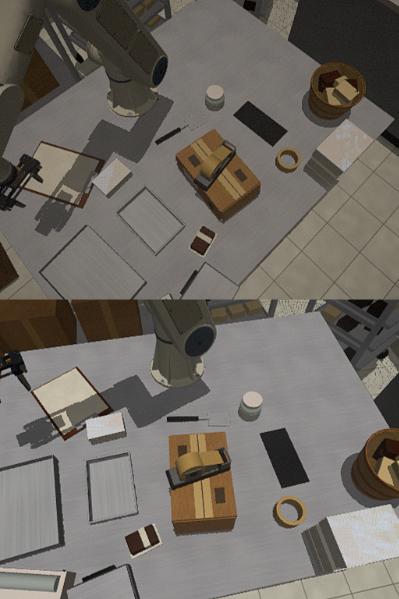

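The stacked views (scene on top, side below) show the carton in the middle with the dispenser across it. The mat is on the left (+y), the pan on the right (-y), and the bystanders stand around them. Next I need yaws from the outlines.

```bash
cat >> h.py <<'E'
def rect(c,n,z,i=0):
    o=env.outline_of(c,n)
    if not o: return None
    m=o[i]['mask'].astype(np.uint8)
    cs=max(cv2.findContours(m,cv2.RETR_EXTERNAL,cv2.CHAIN_APPROX_NONE)[0],key=cv2.contourArea)[:,0]
    P=np.array([atz(c,p,z)[:2] for p in cs],np.float32)
    (x,y),(w,h),a=cv2.minAreaRect(P*1000)
    if w<h: w,h,a=h,w,a+90
    return dict(c=(round(x),round(y)),wh=(round(w),round(h)),yaw=round((a+90)%180-90,1),conf=round(o[i]['confidence'],2),n=int(m.sum()))
E
python3 - <<'E'
from h import *
ims=[]
for c in('scene','side'):
    im=snap(c)
    for n,z in dict(mat=.003,pan=.025,small_box=.045,fudge=.046,tape_roll=.048,tub=.09,dispenser=.152).items(): print(c,n,rect(c,n,z))
    ims.append(cv2.resize(im[150:300,195:345] if c=='scene' else im[150:300,180:330],None,fx=2.6,fy=2.6,interpolation=cv2.INTER_CUBIC))
cv2.imwrite('pics/c1.png',np.hstack(ims)[:,:,::-1])
E
```

```text
scene mat {'c': (531, 326), 'wh': (242, 111), 'yaw': 2.2, 'conf': 0.93, 'n': 1779}
scene pan {'c': (527, -331), 'wh': (246, 168), 'yaw': 2.7, 'conf': 0.72, 'n': 4075}
scene small_box {'c': (293, -333), 'wh': (141, 111), 'yaw': -86.3, 'conf': 0.88, 'n': 1327}
scene fudge {'c': (746, -240), 'wh': (106, 75), 'yaw': -74.3, 'conf': 0.9, 'n': 867}
scene tape_roll {'c': (745, 254), 'wh': (120, 103), 'yaw': -89.7, 'conf': 0.66, 'n': 625}
scene tub {'c': (324, 231), 'wh': (133, 85), 'yaw': -44.8, 'conf': 0.63, 'n': 653}
scene dispenser {'c': (576, -13), 'wh': (224, 85), 'yaw': -79.7, 'conf': 0.78, 'n': 1622}
side mat {'c': (529, 329), 'wh': (242, 114), 'yaw': 1.8, 'conf': 0.85, 'n': 2668}
side pan None
side small_box {'c': (294, -329), 'wh': (144, 118), 'yaw': -85.0, 'conf': 0.59, 'n': 1502}
side fudge {'c': (746, -227), 'wh': (106, 77), 'yaw': -76.0, 'conf': 0.88, 'n': 1331}
side tape_roll {'c': (747, 262), 'wh': (114, 98), 'yaw': -60.8, 'conf': 0.62, 'n': 885}
side tub {'c': (333, 240), 'wh': (142, 87), 'yaw': -29.9, 'conf': 0.85, 'n': 941}
side dispenser {'c': (566, -12), 'wh': (216, 105), 'yaw': -80.9, 'conf': 0.95, 'n': 2777}
```

View pics/c1.png

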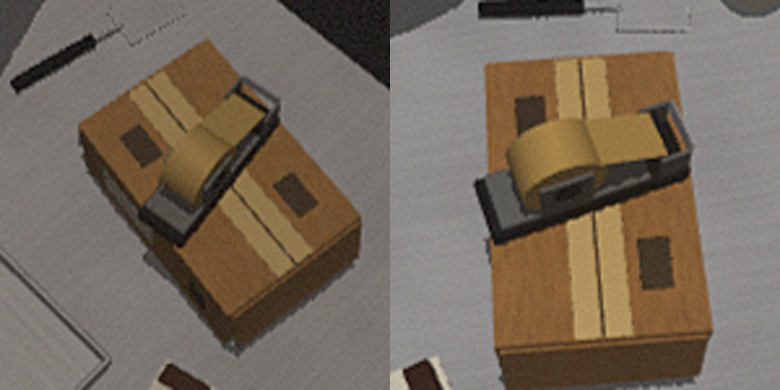

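The crops show the carton's four top corners in both views. The dispenser lies across it with its cutter head towards +y.

```bash
python3 - <<'E'
from h import *
for c,o,pts in(('scene',(195,150),[(80,125),(209,40),(360,226),(235,315)]),('side',(180,150),[(95,65),(283,52),(322,332),(107,347)])):
    P=np.array([atz(c,(p[0]/2.6+o[0],p[1]/2.6+o[1]),.132)[:2] for p in pts])*1000
    print(c,P.round().tolist(),P.mean(0).round(),np.degrees(np.arctan2(*(P[3]-P[0])[::-1])),np.degrees(np.arctan2(*(P[2]-P[1])[::-1])))
    # base: two front bottom corners of dispenser at underside z .134
for p in [(180,246),(276,120)]: print('scene base',atz('scene',(p[0]/2.6+195,p[1]/2.6+150),.134).round(3))
for p in [(495-390,245),(690-390,172)]: print('side base',atz('side',(p[0]/2.6+180,p[1]/2.6+150),.134).round(3))
print(env.get_obs()['clock'])
E
```

```text
scene [[433.0, -91.0], [457.0, 103.0], [754.0, 59.0], [729.0, -120.0]] [593. -12.] -5.668020263926178 -8.48137015559676
side [[431.0, -90.0], [453.0, 106.0], [746.0, 71.0], [722.0, -122.0]] [588.  -9.] -6.234823945187371 -6.837527181270698
scene base [ 0.628 -0.109  0.134]
scene base [0.593 0.084 0.134]
side base [ 0.628 -0.109  0.134]
side base [0.59  0.09  0.134]
2.0
```

Call:
{"fn": "carry_out", "kwargs": {
  "moves": [
    [0, 0, 0, 40, 0, 0, 0.1],
    [0, 0, 0, 40, 0, 0, 0.1],
    [0, 0, 0, 40, 0, 0, 0.1],
    [0, 0, 0, 40, 0, 0, 0.1],
    [0, 0, 0, 40, 0, 0, 0.1]
  ],
  "force": 30
}}

```text
clock: 2.42
position: [0.2176, -0.5855, 0.4337]
orientation: [[0.652, 0.758, 0.0], [0.758, -0.652, -0.0], [-0.0, 0.0, -1.0]]
force: [-1.2, -0.5, 0.0]
finger_gap: 0.997
gripper_force: 0.0
```

Call:
{"fn": "carry_out", "kwargs": {
  "moves": [
    [0, 24, 33, 0, 0, 0, 0.06],
    [0, 24, 33, 0, 0, 0, 0.06],
    [0, 24, 33, 0, 0, 0, 0.06],
    [0, 24, 33, 0, 0, 0, 0.06],
    [0, 24, 33, 0, 0, 0, 0.06]
  ]
}}

```text
clock: 2.83
position: [0.3383, -0.4192, 0.4317]
orientation: [[0.401, 0.916, 0.0], [0.916, -0.401, -0.0], [-0.0, 0.0, -1.0]]
force: [0.1, -0.9, -0.1]
finger_gap: 0.998
gripper_force: 0.0
```

Call:
{"fn": "carry_out", "kwargs": {
  "moves": [
    [0, 24, 33, 0, 0, 0, 0.06],
    [0, 24, 33, 0, 0, 0, 0.06],
    [0, 24, 33, 0, 0, 0, 0.06],
    [0, 24, 33, 0, 0, 0, 0.06],
    [0, 24, 33, 0, 0, 0, 0.06]
  ]
}}

```text
clock: 3.25
position: [0.4584, -0.254, 0.4319]
orientation: [[0.112, 0.994, 0.001], [0.994, -0.112, -0.0], [-0.0, 0.001, -1.0]]
force: [-0.2, 0.1, 0.1]
finger_gap: 1.002
gripper_force: 0.0
```

Call:
{"fn": "carry_out", "kwargs": {
  "moves": [
    [0, 24, 33, 0, 0, 0, 0.06],
    [0, 24, 33, 0, 0, 0, 0.06],
    [0, 24, 33, 0, 0, 0, 0.06],
    [0, 24, 33, 0, 0, 0, 0.06],
    [0, 0, 0, 0, 0, 0, 0.06]
  ]
}}

```text
clock: 3.67
position: [0.5568, -0.1184, 0.4311]
orientation: [[-0.191, 0.982, 0.001], [0.982, 0.191, 0.003], [0.002, 0.001, -1.0]]
force: [-1.5, -0.5, -0.3]
finger_gap: 1.003
gripper_force: 0.0
```

Batching works and tracking is precise. Next is a look with the wrist camera.

```bash
python3 - <<'E'
from h import *
snap('wrist','w1')
print(np.round(env.calibration('wrist')['T'],3).tolist(),env.calibration('wrist')['fx'])
for n,z in dict(dispenser=.2,dispenser_roll=.2).items(): 
    for d in env.find_in('wrist',n)[:2]: print(n,d['uv'],d['confidence'],atz('wrist',d['uv'],z))
print(rect('wrist','dispenser',.156), rect('wrist','dispenser_roll',.21))
E
```

```text
[[0.981, 0.188, 0.052, 0.541], [0.195, -0.943, -0.27, -0.045], [-0.001, 0.275, -0.962, 0.586], [0.0, 0.0, 0.0, 1.0]] 280.47644272793093
dispenser [287.1, 87.3] 0.92 [ 0.57555049 -0.01458527  0.2       ]
dispenser_roll [284.0, 84.1] 0.59 [ 0.57068298 -0.01272504  0.2       ]
{'c': (584, -17), 'wh': (213, 76), 'yaw': -81.1, 'conf': 0.58, 'n': 7430} {'c': (579, -21), 'wh': (187, 66), 'yaw': -81.0, 'conf': 0.84, 'n': 7342}
```

View pics/w1.png

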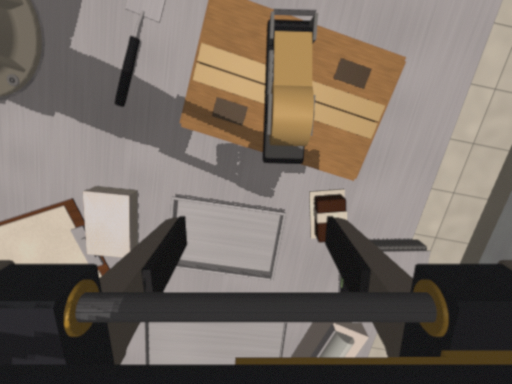

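The wrist view shows the dispenser nearly vertical in the picture, with the base's rear end at (264..303, 161), its left edge at column ~266 and the roll spanning columns 273–313.

```bash
python3 - <<'E'
from h import *
for p,z in [((264,161),.134),((303,161),.134),((264,151),.156),((303,151),.156),((267,22),.156)]: print(p,atz('wrist',p,z).round(4))
e=(.583,-.0415)
im=cv2.imread('pics/w1.png')
a=np.radians(100.7);d=np.array([np.cos(a),np.sin(a)]);n=np.array([d[1],-d[0]])
c=np.array([.578,-.017])
q=lambda X,Y,Z:np.round(proj('wrist',[*(c+X*d-Y*n),.134+Z]),0)
for P in [(-.1,.032,.0),(-.1,-.032,0),(-.1,.032,.022),(-.1,-.032,.022),(.1,.032,.022),(-.025,.024,.107),(-.025,-.024,.107),(.1,.032,.064),(.1,-.032,.064)]: print(P,q(*P))
E
```

```text
(264, 161) [ 0.5683 -0.1293  0.134 ]
(303, 161) [ 0.6309 -0.1178  0.134 ]
(264, 151) [ 0.564  -0.1101  0.156 ]
(303, 151) [ 0.6229 -0.0993  0.156 ]
(267, 22) [0.5347 0.0638 0.156 ]
(-0.1, 0.032, 0.0) [263. 156.]
(-0.1, -0.032, 0) [302. 156.]
(-0.1, 0.032, 0.022) [263. 158.]
(-0.1, -0.032, 0.022) [305. 158.]
(0.1, 0.032, 0.022) [264.  12.]
(-0.025, 0.024, 0.107) [272. 108.]
(-0.025, -0.024, 0.107) [313. 108.]
(0.1, 0.032, 0.064) [265.   0.]
(0.1, -0.032, 0.064) [318.  -0.]
```

Call:
{"fn": "carry_out", "kwargs": {
  "moves": [
    [0, 13, 35, 0, 0, 0, 0],
    [0, 13, 36, 0, 0, 0, 0],
    [0, 0, 0, -35, 0, 0, 0],
    [0, 0, 0, -35, 0, 0, 0],
    [0, 0, 0, 0, 0, 0, 0]
  ]
}}

```text
clock: 4.33
position: [0.5765, -0.0533, 0.3555]
orientation: [[-0.182, 0.983, -0.009], [0.983, 0.182, 0.001], [0.002, -0.009, -1.0]]
force: [-0.6, 0.6, -1.2]
finger_gap: 0.998
gripper_force: 0.0
```

Call:
{"fn": "carry_out", "kwargs": {
  "moves": [
    [0, 0, 0, -35, 0, 0, 0],
    [0, 0, 0, -35, 0, 0, 0],
    [0, 0, 0, -35, 0, 0, 0],
    [0, 0, 0, -35, 0, 0, 0],
    [0, 0, 0, -20, 0, 0, 0]
  ]
}}

```text
clock: 4.75
position: [0.5786, -0.0543, 0.1999]
orientation: [[-0.181, 0.984, -0.002], [0.984, 0.181, 0.0], [0.0, -0.002, -1.0]]
force: [-0.8, -0.5, -0.4]
finger_gap: 0.998
gripper_force: 0.0
```

Call:
{"fn": "carry_out", "kwargs": {
  "moves": [
    [0, 0, 0, 0, 0, 0, 0],
    [0.4, 0, 0, 0, 0, 0, 0],
    [0.5, 0, 0, 0, 0, 0, 0],
    [0.6, 0, 0, 0, 0, 0, 0],
    [0.6, 0, 0, 0, 0, 0, 0]
  ],
  "force": 35
}}

```text
clock: 5.17
position: [0.5819, -0.0533, 0.2042]
orientation: [[-0.183, 0.983, 0.006], [0.983, 0.183, -0.001], [-0.002, 0.005, -1.0]]
force: [3.5, -0.0, 2.7]
finger_gap: 0.733
gripper_force: 1.9
```

Call:
{"fn": "carry_out", "kwargs": {
  "moves": [
    [0.6, 0, 0, -3, 0, 0, 0],
    [0.7, 0, 0, 0, 0, 0, 0],
    [0.7, 0, 0, 0, 0, 0, 0],
    [0.8, 0, 0, 0, 0, 0, 0],
    [0.8, 0, 0, 0, 0, 0, 0]
  ],
  "force": 40
}}

```text
clock: 5.58
position: [0.5819, -0.053, 0.2005]
orientation: [[-0.184, 0.983, 0.005], [0.983, 0.184, -0.0], [-0.001, 0.005, -1.0]]
force: [5.0, -0.1, 7.5]
finger_gap: 0.633
gripper_force: 39.6
```

Call:
{"fn": "carry_out", "kwargs": {
  "moves": [
    [1, 0, 0, 0, 0, 0, 0],
    [1, 0, 0, 0, 0, 0, 0],
    [1, 0, 0, 3, 0, 0, 0],
    [1, 0, 0, 5, 0, 0, 0],
    [1, 0, 0, 8, 0, 0, 0]
  ]
}}

```text
clock: 6.0
position: [0.5778, -0.0527, 0.2134]
orientation: [[-0.184, 0.983, -0.005], [0.983, 0.184, 0.0], [0.001, -0.005, -1.0]]
force: [0.1, -0.2, -6.4]
finger_gap: 0.634
gripper_force: 39.4
```

Call:
{"fn": "carry_out", "kwargs": {
  "moves": [
    [1, 0, 0, 15, 0, 0, 0],
    [1, 0, 0, 25, 0, 0, 0],
    [1, 0, 0, 30, 0, 0, 0],
    [1, 0, 0, 30, 0, 0, 0],
    [1, 0, 0, 20, 0, 0, 0]
  ]
}}

```text
clock: 6.42
position: [0.5794, -0.0528, 0.3373]
orientation: [[-0.184, 0.983, 0.001], [0.983, 0.184, -0.0], [-0.0, 0.001, -1.0]]
force: [0.3, -0.8, -6.4]
finger_gap: 0.631
gripper_force: 39.4
```

Call:
{"fn": "carry_out", "kwargs": {
  "moves": [
    [1, 0, 10, 0, 0, 0, 0.06],
    [1, -1, 20, 0, 0, 0, 0.09],
    [1, -2, 30, 0, 0, 0, 0.11],
    [1, -2, 32, 0, 0, 0, 0.11],
    [1, -2, 32, 0, 0, 0, 0.11]
  ]
}}

```text
clock: 6.83
position: [0.5715, 0.072, 0.3343]
orientation: [[-0.621, 0.784, -0.002], [0.784, 0.621, -0.0], [0.001, -0.002, -1.0]]
force: [1.3, -0.2, -7.2]
finger_gap: 0.633
gripper_force: 39.4
```

Call:
{"fn": "carry_out", "kwargs": {
  "moves": [
    [1, -2, 32, 0, 0, 0, 0.11],
    [1, -2, 32, 0, 0, 0, 0.11],
    [1, -2, 32, 0, 0, 0, 0.11],
    [1, -2, 32, 0, 0, 0, 0.11],
    [1, -2, 32, 0, 0, 0, 0.11]
  ]
}}

```text
clock: 7.25
position: [0.5615, 0.2324, 0.3343]
orientation: [[-0.939, 0.343, -0.002], [0.343, 0.939, -0.001], [0.001, -0.002, -1.0]]
force: [0.4, -0.3, -7.2]
finger_gap: 0.632
gripper_force: 39.4
```

Call:
{"fn": "carry_out", "kwargs": {
  "moves": [
    [1, -2, 32, 0, 0, 0, 0.11],
    [1, -1, 30, 0, 0, 0, 0.11],
    [1, -1, 20, 0, 0, 0, 0.11],
    [1, 0, 10, 0, 0, 0, 0.06],
    [1, 0, 0, 0, 0, 0, 0]
  ]
}}

```text
clock: 7.67
position: [0.5576, 0.3251, 0.3339]
orientation: [[-0.999, -0.039, -0.002], [-0.039, 0.999, -0.0], [0.002, -0.0, -1.0]]
force: [-0.3, -0.2, -7.2]
finger_gap: 0.636
gripper_force: 39.4
```

Call:
{"fn": "carry_out", "kwargs": {
  "moves": [
    [1, 0, 1, -20, 0, 0, 0],
    [1, 0, 1, -40, 0, 0, 0],
    [1, 0, 0, -40, 0, 0, 0],
    [1, 0, 0, -40, 0, 0, 0],
    [1, 0, 0, -40, 0, 0, 0]
  ]
}}

```text
clock: 8.08
position: [0.5583, 0.3238, 0.1532]
orientation: [[-1.0, -0.031, -0.0], [-0.031, 1.0, -0.001], [0.0, -0.001, -1.0]]
force: [1.0, 0.2, -7.1]
finger_gap: 0.634
gripper_force: 39.4
```

Call:
{"fn": "carry_out", "kwargs": {
  "moves": [
    [1, 0, 0, -35, 0, 0, 0],
    [1, 0, 0, -20, 0, 0, 0],
    [1, 0, 0, -10, 0, 0, 0],
    [1, 0, 0, -5, 0, 0, 0],
    [1, 0, 0, 0, 0, 0, 0]
  ]
}}

```text
clock: 8.5
position: [0.5588, 0.3246, 0.0844]
orientation: [[-0.999, -0.033, -0.001], [-0.033, 0.999, -0.001], [0.001, -0.0, -1.0]]
force: [0.9, 0.2, -6.5]
finger_gap: 0.636
gripper_force: 39.5
```

```bash
python3 - <<'E'
from h import *
o=env.get_obs();print(o['position'],o['force'])
for c in('scene','side'):
    snap(c)
    print(rect(c,'dispenser',.025))
    for d in env.find_in(c,'dispenser_roll')[:1]: print(d['uv'],d['confidence'],atz(c,d['uv'],.08))
E
```

```text
[0.55875242 0.32459918 0.08443478] [ 0.9414647   0.20866692 -6.46576517]
{'c': (512, 339), 'wh': (225, 104), 'yaw': -0.4, 'conf': 0.67, 'n': 909}
[327.9, 158.9] 0.83 [0.54350332 0.26997714 0.08      ]
{'c': (572, 345), 'wh': (103, 103), 'yaw': 89.7, 'conf': 0.85, 'n': 1122}
[288.5, 221.4] 0.74 [0.58003105 0.07885184 0.08      ]
```

Occluded by the gripper, as expected. I'll lower until it touches, then release.

Call:
{"fn": "carry_out", "kwargs": {
  "moves": [
    [1, 0, 2, -5, 0, 0, 0],
    [1, 0, 1, -4, 0, 0, 0],
    [1, 0, 0, -3, 0, 0, 0],
    [1, 0, 0, -2, 0, 0, 0],
    [1, 0, 0, 0, 0, 0, 0]
  ]
}}

```text
clock: 9.22
position: [0.5585, 0.3282, 0.0702]
orientation: [[-0.999, -0.034, -0.001], [-0.034, 0.999, -0.0], [0.001, -0.0, -1.0]]
force: [-0.3, 0.8, -4.4]
finger_gap: 0.631
gripper_force: 39.5
```

Call:
{"fn": "carry_out", "kwargs": {
  "moves": [
    [1, 0, 0, -1, 0, 0, 0],
    [1, 0, 0, 0, 0, 0, 0],
    [0.3, 0, 0, 0, 0, 0, 0],
    [0, 0, 0, 0, 0, 0, 0],
    [0, 0, 0, 0, 0, 0, 0]
  ]
}}

```text
clock: 9.63
position: [0.5592, 0.3284, 0.0701]
orientation: [[-0.999, -0.034, 0.001], [-0.034, 0.999, 0.001], [-0.001, 0.0, -1.0]]
force: [0.4, 0.1, -0.2]
finger_gap: 0.828
gripper_force: 0.0
```

Call:
{"fn": "carry_out", "kwargs": {
  "moves": [
    [0, 0, 0, 0, 0, 0, 0],
    [0, 0, 0, 0, 0, 0, 0],
    [0, 0, 0, 0, 0, 0, 0],
    [0, 0, 0, 20, 0, 0, 0],
    [0, 0, 0, 40, 0, 0, 0]
  ]
}}

```text
clock: 10.05
position: [0.5558, 0.3264, 0.1256]
orientation: [[-0.999, -0.034, -0.007], [-0.034, 0.999, -0.004], [0.008, -0.004, -1.0]]
force: [0.3, -0.1, -1.5]
finger_gap: 0.999
gripper_force: 0.0
```

Call:
{"fn": "carry_out", "kwargs": {
  "moves": [
    [0, 0, 0, 40, 0, 0, 0],
    [0, 0, 0, 40, 0, 0, 0],
    [0, 0, 0, 40, 0, 0, 0],
    [0, 0, 0, 40, 0, 0, 0],
    [0, 0, 0, 40, 0, 0, 0]
  ]
}}

```text
clock: 10.47
position: [0.5584, 0.3279, 0.3318]
orientation: [[-0.999, -0.034, 0.0], [-0.034, 0.999, 0.0], [-0.0, 0.0, -1.0]]
force: [1.7, 1.9, 0.0]
finger_gap: 1.0
gripper_force: 0.0
```

Call:
{"fn": "carry_out", "kwargs": {
  "moves": [
    [0, 0, -40, 40, 0, 0, 0.11],
    [0, 0, -40, 20, 0, 0, 0.11],
    [0, 0, -40, 0, 0, 0, 0.11],
    [0, 0, -40, 0, 0, 0, 0],
    [0, 0, 0, 0, 0, 0, 0]
  ]
}}

```text
clock: 10.88
position: [0.5586, 0.1758, 0.3787]
orientation: [[-0.935, -0.354, 0.001], [-0.354, 0.935, -0.002], [-0.0, -0.003, -1.0]]
force: [1.9, 0.5, 0.0]
finger_gap: 1.0
gripper_force: 0.0
```

```bash
python3 - <<'E'
from h import *
o=env.get_obs();print(o['clock'],o['position'])
ims=[snap(c) for c in('scene','side')]
for c in('scene','side'):
    print(rect(c,'dispenser',.025))
    for n,z in(('dispenser_roll',.08),('flap_left_edge',.2),('flap_right_edge',.2)):
        for d in env.find_in(c,n)[:1]: print(n,d['uv'],d['confidence'],atz(c,d['uv'],z))
cv2.imwrite('pics/c2.png',cv2.resize(np.hstack([ims[0][80:330,180:400],ims[1][80:330,170:390]]),None,fx=1.8,fy=1.8)[:,:,::-1])
E
```

```text
10.8833 [0.55860622 0.17576784 0.3786717 ]
{'c': (546, 339), 'wh': (168, 114), 'yaw': -0.8, 'conf': 0.76, 'n': 1105}
dispenser_roll [337.3, 155.4] 0.74 [0.55639493 0.3031262  0.08      ]
flap_left_edge [296.1, 202.9] 0.8 [0.61520857 0.03332075 0.2       ]
flap_right_edge [262.9, 226.5] 0.79 [ 0.60117507 -0.08890445  0.2       ]
{'c': (512, 341), 'wh': (232, 105), 'yaw': 0.3, 'conf': 0.61, 'n': 1940}
dispenser_roll [368.0, 194.8] 0.78 [0.54458627 0.31580044 0.08      ]
flap_left_edge [287.7, 221.2] 0.87 [0.62585987 0.05511843 0.2       ]
flap_right_edge [229.7, 226.0] 0.92 [ 0.61176236 -0.07957498  0.2       ]
```

View pics/c2.png

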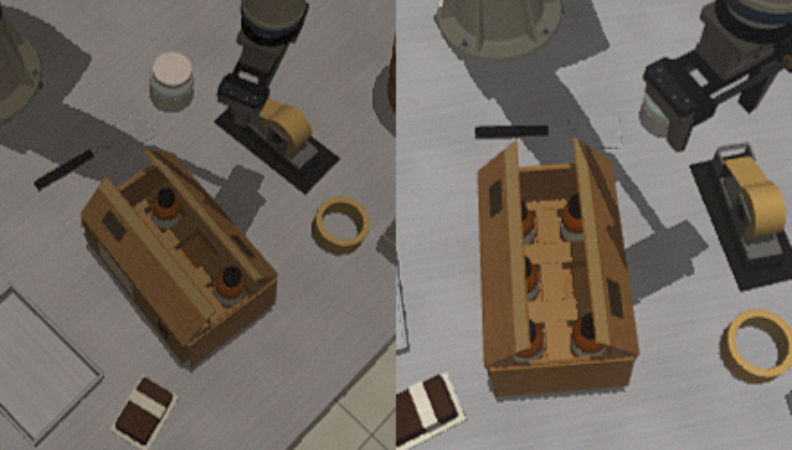

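Both flaps have sprung up and the dispenser stands on the mat. I count five bottles: 0 and 2 on the left, 3, 4 and 5 on the right. Next I move above the gap with the fingers shut and tool y along carton x.

Call:
{"fn": "carry_out", "kwargs": {
  "moves": [
    [1, 3, -19, 0, 0, 0, -0.12],
    [1, 3, -19, 0, 0, 0, -0.12],
    [1, 3, -19, 0, 0, 0, -0.12],
    [1, 3, -19, 0, 0, 0, -0.12],
    [1, 3, -19, 0, 0, 0, -0.12]
  ],
  "force": 10
}}

```text
clock: 11.8
position: [0.5738, 0.0861, 0.3776]
orientation: [[-0.971, 0.239, -0.0], [0.239, 0.971, -0.0], [0.0, -0.0, -1.0]]
force: [-0.0, 0.4, 0.3]
finger_gap: 0.663
gripper_force: 0.0
```

Call:
{"fn": "carry_out", "kwargs": {
  "moves": [
    [1, 3, -18, 0, 0, 0, -0.12],
    [1, 3, -18, 0, 0, 0, -0.12],
    [1, 3, -18, 0, 0, 0, -0.12],
    [1, 3, -18, 0, 0, 0, -0.12],
    [1, 3, -18, 0, 0, 0, -0.12]
  ]
}}

```text
clock: 12.22
position: [0.5889, -0.004, 0.3776]
orientation: [[-0.667, 0.745, -0.0], [0.745, 0.667, 0.0], [0.0, -0.0, -1.0]]
force: [0.2, 0.3, -0.2]
finger_gap: 0.296
gripper_force: 0.0
```

Call:
{"fn": "carry_out", "kwargs": {
  "moves": [
    [1, 0, 0, 0, 0, 0, -0.12],
    [1, 0, 0, 0, 0, 0, -0.12],
    [1, 0, 0, 0, 0, 0, -0.12],
    [1, 0, 0, 0, 0, 0, -0.12],
    [1, 0, 0, 0, 0, 0, -0.12]
  ]
}}

```text
clock: 12.63
position: [0.5888, -0.0032, 0.3775]
orientation: [[-0.129, 0.992, -0.0], [0.992, 0.129, 0.0], [0.0, -0.0, -1.0]]
force: [0.9, -0.1, -0.6]
finger_gap: 0.007
gripper_force: 0.0
```

Call:
{"fn": "carry_out", "kwargs": {
  "moves": [
    [1, 0, 0, 0, 0, 0, -0.12],
    [1, 0, 0, 0, 0, 0, -0.12],
    [1, 0, 0, 0, 0, 0, 0],
    [1, 0, 0, 0, 0, 0, 0]
  ]
}}

```text
clock: 12.97
position: [0.5888, -0.0033, 0.3776]
orientation: [[0.101, 0.995, -0.0], [0.995, -0.101, 0.0], [-0.0, -0.0, -1.0]]
force: [-0.1, -0.0, -0.0]
finger_gap: 0.005
gripper_force: 0.0
```

```bash
python3 - <<'E'
from h import *
o=env.get_obs();print(o['position'],o['orientation'][:,1],o['joint_positions'])
snap('wrist','w2')
E
```

```text
[ 0.58876139 -0.00325907  0.37756542] [ 9.94927416e-01 -1.00595148e-01 -2.29546528e-04] [-8.09011130e-03  1.92731713e-01  1.52787222e+00  1.21858383e-05
  1.42121813e+00  9.26736581e-02]
```

View pics/w2.png

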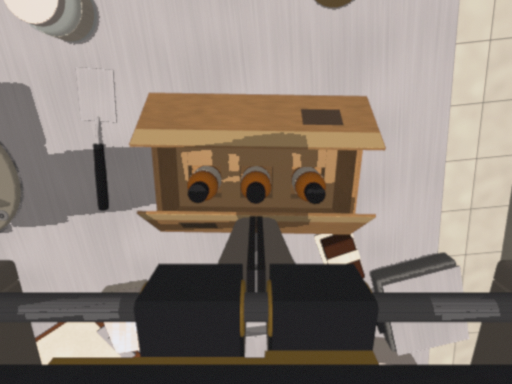

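The wrist view shows the left flap's edge at (133,143)–(381,146), the right flap's edge at (140,213)–(373,218), and the caps of bottles 3, 4 and 5 at (198,192), (255,193), (316,193).

```bash
python3 - <<'E'
from h import *
for p in [(133,143),(381,146),(140,213),(373,218)]: print(p,atz('wrist',p,.206).round(3))
for p in [(198,192),(255,193),(316,193)]: print('cap',atz('wrist',p,.109).round(3))
a=np.radians(-6.5);X=np.array([np.cos(a),np.sin(a)]);Y=np.array([-X[1],X[0]]);c=np.array([.590,-.010])
for i in(-1,0,1): print('model cap',c+X*.094*i-Y*.047)
for p in [(147,93),(375,99)]: print('left hinge',atz('wrist',p,.132).round(3))
E
```

```text
(133, 143) [0.452 0.048 0.206]
(381, 146) [0.737 0.016 0.206]
(140, 213) [ 0.442 -0.038  0.206]
(373, 218) [ 0.73  -0.073  0.206]
cap [ 0.494 -0.045  0.109]
cap [ 0.583 -0.056  0.109]
cap [ 0.679 -0.065  0.109]
model cap [ 0.49128369 -0.04605678]
model cap [ 0.58467945 -0.05669788]
model cap [ 0.6780752  -0.06733898]
left hinge [0.453 0.107 0.132]
left hinge [0.76  0.068 0.132]
```

Call:
{"fn": "carry_out", "kwargs": {
  "moves": [
    [1, 0, -8, -35, 0, 0, -0.01],
    [1, 0, 0, -40, 0, 0, 0],
    [1, 0, 0, -40, 0, 0, 0],
    [1, 0, 0, -40, 0, 0, 0],
    [1, 0, 0, -30, 0, 0, 0]
  ]
}}

```text
clock: 13.43
position: [0.5874, -0.0115, 0.1897]
orientation: [[0.111, 0.994, -0.002], [0.994, -0.111, 0.0], [-0.0, -0.002, -1.0]]
force: [-1.0, -0.4, -0.7]
finger_gap: 0.004
gripper_force: 0.0
```

Call:
{"fn": "carry_out", "kwargs": {
  "moves": [
    [1, 0, 0, 0, 0, 0, 0],
    [1, 2, 19, 0, 0, 0, 0],
    [1, 2, 19, 0, 0, 0, 0],
    [1, 2, 15, 0, 0, 0, 0],
    [1, 2, 15, 0, 0, 0, 0]
  ]
}}

```text
clock: 13.85
position: [0.5978, 0.0574, 0.1947]
orientation: [[0.112, 0.994, 0.002], [0.994, -0.112, 0.0], [0.0, 0.002, -1.0]]
force: [0.6, 0.1, -0.1]
finger_gap: 0.003
gripper_force: 0.1
```

Call:
{"fn": "carry_out", "kwargs": {
  "moves": [
    [1, 2, 15, 0, 0, 0, 0],
    [1, 2, 17, 0, 0, 0, 0],
    [1, 2, 17, 0, 0, 0, 0],
    [1, 2, 17, 0, 0, 0, 0],
    [1, 2, 17, 0, 0, 0, 0]
  ]
}}

```text
clock: 14.27
position: [0.6072, 0.1408, 0.1937]
orientation: [[0.113, 0.994, 0.001], [0.994, -0.113, 0.0], [0.0, 0.001, -1.0]]
force: [0.2, -0.1, 0.1]
finger_gap: 0.006
gripper_force: 0.1
```

Call:
{"fn": "carry_out", "kwargs": {
  "moves": [
    [1, 2, 20, 0, 0, 0, 0],
    [1, 0, 0, -7, 0, 0, 0],
    [1, 0, 0, -7, 0, 0, 0],
    [1, 0, 0, -7, 0, 0, 0],
    [1, 0, 0, 0, 0, 0, 0]
  ]
}}

```text
clock: 14.68
position: [0.6076, 0.1585, 0.1699]
orientation: [[0.115, 0.993, -0.003], [0.993, -0.115, -0.001], [-0.001, -0.003, -1.0]]
force: [-0.6, 0.3, -0.1]
finger_gap: 0.009
gripper_force: 0.0
```

Call:
{"fn": "carry_out", "kwargs": {
  "moves": [
    [1, -1, -10, 22, 0, 0, 0],
    [1, -3, -30, 0, 0, 0, 0],
    [1, -4, -35, 0, 0, 0, 0],
    [1, -4, -35, 0, 0, 0, 0],
    [1, -3, -30, 0, 0, 0, 0]
  ]
}}

```text
clock: 15.1
position: [0.5929, 0.0168, 0.1937]
orientation: [[0.115, 0.993, -0.0], [0.993, -0.115, -0.0], [-0.001, -0.0, -1.0]]
force: [-0.1, -0.1, 0.4]
finger_gap: 0.004
gripper_force: 0.0
```

Call:
{"fn": "carry_out", "kwargs": {
  "moves": [
    [1, -3, -30, 0, 0, 0, 0],
    [1, -2, -19, 0, 0, 0, 0],
    [1, -2, -19, 0, 0, 0, 0],
    [1, -2, -15, 0, 0, 0, 0],
    [1, -2, -15, 0, 0, 0, 0]
  ]
}}

```text
clock: 15.52
position: [0.582, -0.0806, 0.1937]
orientation: [[0.116, 0.993, -0.0], [0.993, -0.116, -0.0], [-0.0, -0.0, -1.0]]
force: [0.1, -0.2, 0.0]
finger_gap: 0.005
gripper_force: 0.1
```

Call:
{"fn": "carry_out", "kwargs": {
  "moves": [
    [1, -2, -15, 0, 0, 0, 0],
    [1, -2, -17, 0, 0, 0, 0],
    [1, -2, -17, 0, 0, 0, 0],
    [1, -2, -17, 0, 0, 0, 0],
    [1, -2, -17, 0, 0, 0, 0]
  ]
}}

```text
clock: 15.93
position: [0.5719, -0.1631, 0.1936]
orientation: [[0.116, 0.993, -0.001], [0.993, -0.116, 0.0], [0.0, -0.001, -1.0]]
force: [0.1, 0.3, -0.3]
finger_gap: 0.006
gripper_force: 0.1
```

Call:
{"fn": "carry_out", "kwargs": {
  "moves": [
    [1, -2, -18, 0, 0, 0, 0],
    [1, 0, 0, -7, 0, 0, 0],
    [1, 0, 0, -7, 0, 0, 0],
    [1, 0, 0, -7, 0, 0, 0],
    [1, 0, 0, 0, 0, 0, 0]
  ]
}}

```text
clock: 16.35
position: [0.5695, -0.1787, 0.1706]
orientation: [[0.115, 0.993, -0.003], [0.993, -0.115, 0.001], [0.001, -0.003, -1.0]]
force: [0.1, 0.1, -0.1]
finger_gap: 0.007
gripper_force: 0.0
```

Call:
{"fn": "carry_out", "kwargs": {
  "moves": [
    [0.45, 0, 0, 40, 0, 0, 0],
    [0.45, 0, 0, 40, 0, 0, 0],
    [0.45, 0, 0, 40, 0, 0, 0],
    [0.45, 0, 0, 40, 0, 0, 0],
    [0.45, 0, 0, 40, 0, 0, 0]
  ]
}}

```text
clock: 16.77
position: [0.5704, -0.1785, 0.3744]
orientation: [[0.114, 0.994, -0.0], [0.994, -0.114, 0.0], [0.0, -0.0, -1.0]]
force: [0.3, -0.6, -0.8]
finger_gap: 0.344
gripper_force: 0.0
```

```bash
python3 - <<'E'
from h import *
o=env.get_obs();print(o['clock'],o['position'],o['orientation'][:,1])
a=snap('wrist');b=snap('side')
cv2.imwrite('pics/c3.png',cv2.resize(np.hstack([a,b]),None,fx=.78,fy=.78)[:,:,::-1])
for i in range(6):
    print(i,[(np.round(atz('side',d['uv'],.1),3).tolist(),round(d['confidence'],2)) for d in env.find_in('side','bottle%d'%i)[:5]]) if i<1 else 0
E
```

```text
16.7667 [ 0.57038489 -0.17849676  0.37444243] [ 9.93529007e-01 -1.13577616e-01 -4.88262731e-04]
0 [([0.519, -0.053, 0.1], 0.87), ([0.601, -0.065, 0.1], 0.82), ([0.703, 0.021, 0.1], 0.74), ([0.523, 0.044, 0.1], 0.63), ([0.7, -0.073, 0.1], 0.61)]
```

View pics/c3.png

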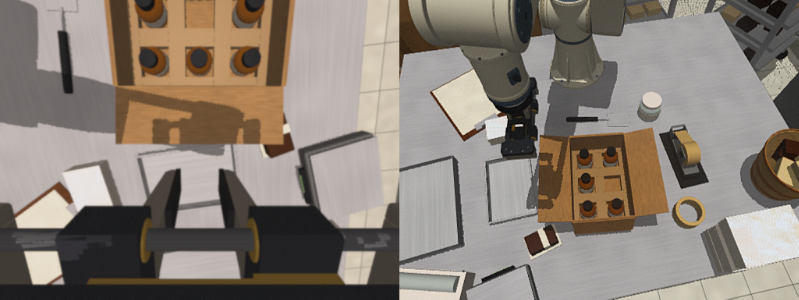

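Both flaps are folded well back and all five bottles are visible. The right-row caps sit in the wrist picture at about (153,58), (202,55), (251,58) in the shrunken view, and the left-row caps are at the top edge. I'll measure the caps with colour blobs and refine the pan.

```bash
python3 - <<'E'
from h import *
for p in [(153,58),(202,55),(251,58),(153,3),(248,4)]: print(atz('wrist',(p[0]/.78,p[1]/.78),.109).round(3))
a=np.radians(-6.5);X=np.array([np.cos(a),np.sin(a)]);Y=np.array([-X[1],X[0]]);c=np.array([.590,-.010])
for s in(-1,1):
  for i in(-1,0,1): print('model cap',s,i,(c+X*.094*i+s*Y*.047).round(3))
snap('scene');snap('side');snap('wrist')
for cam in('scene','side','wrist'): print(rect(cam,'pan',.025),rect(cam,'dispenser',.02))
E
```

```text
[ 0.506 -0.05   0.109]
[ 0.593 -0.055  0.109]
[ 0.68  -0.07   0.109]
[0.52  0.036 0.109]
[0.68  0.016 0.109]
model cap -1 -1 [ 0.491 -0.046]
model cap -1 0 [ 0.585 -0.057]
model cap -1 1 [ 0.678 -0.067]
model cap 1 -1 [0.502 0.047]
model cap 1 0 [0.595 0.037]
model cap 1 1 [0.689 0.026]
{'c': (528, -331), 'wh': (245, 170), 'yaw': 2.0, 'conf': 0.71, 'n': 4091} {'c': (515, 343), 'wh': (221, 115), 'yaw': 0.5, 'conf': 0.77, 'n': 1397}
{'c': (527, -330), 'wh': (244, 170), 'yaw': 1.8, 'conf': 0.82, 'n': 4640} {'c': (510, 344), 'wh': (230, 108), 'yaw': -0.5, 'conf': 0.87, 'n': 1944}
{'c': (527, -330), 'wh': (249, 171), 'yaw': 1.5, 'conf': 0.73, 'n': 7846} {'c': (580, -90), 'wh': (402, 301), 'yaw': -6.6, 'conf': 0.37, 'n': 35920}
```

Call:
{"fn": "carry_out", "kwargs": {
  "moves": [
    [0.45, 4, 38, 0, 0, 0, 0],
    [0.45, 4, 38, 0, 0, 0, 0],
    [0.45, 4, 38, 0, 0, 0, 0],
    [0.45, 4, 38, 0, 0, 0, 0],
    [0.45, 4, 38, 0, 0, 0, 0]
  ]
}}

```text
clock: 17.78
position: [0.5905, 0.012, 0.3724]
orientation: [[0.115, 0.993, -0.0], [0.993, -0.115, 0.0], [0.0, -0.0, -1.0]]
force: [1.2, -0.4, 0.5]
finger_gap: 0.552
gripper_force: 0.0
```

Call:
{"fn": "carry_out", "kwargs": {
  "moves": [
    [0.45, 0, 0, 0, 0, 0, 0],
    [0.45, 0, 0, 0, 0, 0, 0]
  ]
}}

```text
clock: 17.95
position: [0.5907, 0.0121, 0.3723]
orientation: [[0.111, 0.994, -0.001], [0.994, -0.111, -0.0], [-0.0, -0.001, -1.0]]
force: [0.3, -0.9, -0.6]
finger_gap: 0.55
gripper_force: 0.0
```

```bash
cat >> h.py <<'E'
CX=np.array([np.cos(np.radians(-6.5)),np.sin(np.radians(-6.5))]);CY=np.array([-CX[1],CX[0]]);C0=np.array([.590,-.010])
def caps(im,cents,z=.109,r=30,thr=42):
    for p in cents:
        u,v=proj('wrist',[*p,z]);
        if not(0<u<512 and 0<v<384): print(p,'out');continue
        m=(im.max(2)<thr).astype(np.uint8)
        n,l,st,ce=cv2.connectedComponentsWithStats(m)
        k=[i for i in range(1,n) if 60<st[i,4]<3000 and np.hypot(*(ce[i]-(u,v)))<r]
        for i in k: print(np.round(p,3),'pred',np.round((u,v)),'blob',ce[i].round(1),st[i,2:].tolist(),atz('wrist',ce[i],z-.003)[:2].round(4))
E
python3 - <<'E'
from h import *
o=env.get_obs();print(o['position'],o['finger_gap'])
im=snap('wrist','w4')
caps(im,[C0+CX*.094*i+s*CY*.047 for s in(-1,1) for i in(-1,0,1)])
E
```

```text
[0.59067392 0.01212962 0.37229337] 0.5496635838040161
[ 0.491 -0.046] pred [197. 203.] blob [202.2 197. ] [16, 13, 75] [ 0.5007 -0.0383]
[ 0.585 -0.057] pred [256. 203.] blob [255.9 202.3] [17, 20, 276] [ 0.5838 -0.0566]
[ 0.678 -0.067] pred [316. 203.] blob [311.5 196.7] [16, 14, 72] [ 0.6719 -0.0572]
[0.502 0.047] pred [193. 143.] blob [195.6 146. ] [20, 20, 167] [0.5042 0.042 ]
[0.689 0.026] pred [320. 143.] blob [316.6 147.2] [18, 20, 98] [0.6841 0.0198]
```

View pics/w4.png

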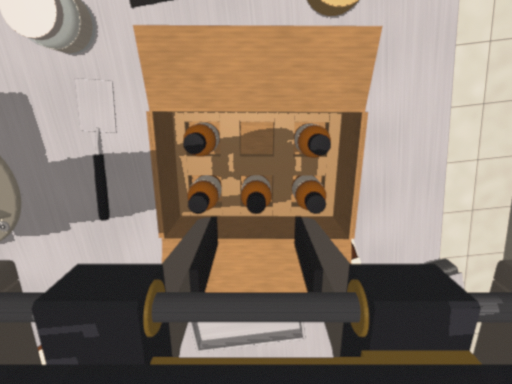

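The caps sit at (195,143), (319,145), (199,203), (256,203), (316,204), within 2 px of the model. I'll pick bottle 4 first.

Call:
{"fn": "carry_out", "kwargs": {
  "moves": [
    [0.45, -3, -34, 0, 0, 0, 0],
    [0.45, -3, -35, 0, 0, 0, 0],
    [0.45, 0, 0, -40, 0, 0, 0],
    [0.45, 0, 0, -40, 0, 0, 0],
    [0.45, 0, 0, -40, 0, 0, 0]
  ],
  "force": 15
}}

```text
clock: 18.42
position: [0.5846, -0.0613, 0.2519]
orientation: [[0.118, 0.993, 0.002], [0.993, -0.118, -0.001], [-0.0, 0.002, -1.0]]
force: [0.2, 0.0, -0.6]
finger_gap: 0.551
gripper_force: 0.0
```

Call:
{"fn": "carry_out", "kwargs": {
  "moves": [
    [0.45, 0, 0, -40, 0, 0, 0],
    [0.45, 0, 0, -40, 0, 0, 0],
    [0.45, 0, 0, -40, 0, 0, 0],
    [0.45, 0, 0, -32, 0, 0, 0],
    [0.45, 0, 0, 0, 0, 0, 0]
  ]
}}

```text
clock: 18.83
position: [0.58, -0.0599, 0.0945]
orientation: [[0.116, 0.993, -0.01], [0.993, -0.116, 0.001], [-0.0, -0.01, -1.0]]
force: [-0.8, 0.8, -0.8]
finger_gap: 0.554
gripper_force: 0.0
```

Call:
{"fn": "carry_out", "kwargs": {
  "moves": [
    [0.7, 0, 0, 0, 0, 0, 0],
    [0.8, 0, 0, 0, 0, 0, 0],
    [0.9, 0, 0, 0, 0, 0, 0],
    [0.9, 0, 0, 0, 0, 0, 0],
    [0.9, 0, 0, 0, 0, 0, 0]
  ]
}}

```text
clock: 19.25
position: [0.586, -0.0588, 0.1028]
orientation: [[0.115, 0.993, 0.003], [0.993, -0.115, -0.0], [-0.0, 0.003, -1.0]]
force: [-1.1, 0.4, 6.2]
finger_gap: 0.343
gripper_force: 15.0
```

Call:
{"fn": "carry_out", "kwargs": {
  "moves": [
    [0.9, 0, 0, 12, 0, 0, 0],
    [0.9, 0, 0, 40, 0, 0, 0],
    [0.9, 0, 0, 40, 0, 0, 0],
    [0.9, 0, 0, 40, 0, 0, 0],
    [0.9, 0, 0, 40, 0, 0, 0]
  ]
}}

```text
clock: 19.67
position: [0.5841, -0.0584, 0.2757]
orientation: [[0.115, 0.993, 0.0], [0.993, -0.115, -0.0], [0.0, 0.0, -1.0]]
force: [1.4, 1.0, -2.1]
finger_gap: 0.345
gripper_force: 15.0
```

Call:
{"fn": "carry_out", "kwargs": {
  "moves": [
    [0.9, 0, 0, 40, 0, 0, 0],
    [0.9, -3, -20, 0, 0, 0, 0],
    [0.9, -7, -36, 0, 0, 0, 0],
    [0.9, -7, -36, 0, 0, 0, 0],
    [0.9, -7, -36, 0, 0, 0, 0]
  ]
}}

```text
clock: 20.08
position: [0.5601, -0.1874, 0.3143]
orientation: [[0.113, 0.994, 0.001], [0.994, -0.113, -0.0], [-0.0, 0.001, -1.0]]
force: [0.0, 0.0, -2.7]
finger_gap: 0.341
gripper_force: 15.0
```

Call:
{"fn": "carry_out", "kwargs": {
  "moves": [
    [0.9, -7, -36, 0, 0, 0, 0],
    [0.9, -7, -36, 0, 0, 0, 0],
    [0.9, -7, -36, 0, 0, 0, 0],
    [0.9, -7, -36, 0, 0, 0, 0],
    [0.9, -4, -25, 0, 0, 0, 0]
  ]
}}

```text
clock: 20.5
position: [0.5274, -0.3583, 0.3139]
orientation: [[0.116, 0.993, 0.0], [0.993, -0.116, -0.001], [-0.001, 0.0, -1.0]]
force: [0.8, -0.4, -2.8]
finger_gap: 0.344
gripper_force: 15.0
```

Call:
{"fn": "carry_out", "kwargs": {
  "moves": [
    [0.9, -2, -13, 0, 0, 0, 0],
    [0.9, 0, 0, -30, 0, 0, 0],
    [0.9, 0, 0, -40, 0, 0, 0],
    [0.9, 0, 0, -40, 0, 0, 0],
    [0.9, 0, 0, -40, 0, 0, 0]
  ]
}}

```text
clock: 20.92
position: [0.527, -0.368, 0.1624]
orientation: [[0.115, 0.993, 0.001], [0.993, -0.115, -0.001], [-0.0, 0.001, -1.0]]
force: [1.0, -0.5, -2.0]
finger_gap: 0.343
gripper_force: 15.0
```

Call:
{"fn": "carry_out", "kwargs": {
  "moves": [
    [0.9, 0, 0, -30, 0, 0, 0],
    [0.9, 0, 0, -10, 0, 0, 0],
    [0.9, 0, 0, -10, 0, 0, 0],
    [0.9, 0, 0, 0, 0, 0, 0],
    [0.9, 0, 0, 0, 0, 0, 0]
  ]
}}

```text
clock: 21.33
position: [0.5277, -0.3689, 0.1143]
orientation: [[0.114, 0.993, 0.002], [0.993, -0.114, -0.001], [-0.001, 0.002, -1.0]]
force: [0.5, 0.9, -1.4]
finger_gap: 0.345
gripper_force: 15.0
```

Call:
{"fn": "carry_out", "kwargs": {
  "moves": [
    [0.9, 0, 0, -6, 0, 0, 0],
    [0.9, 0, 0, -3, 0, 0, 0],
    [0.9, 0, 0, -2, 0, 0, 0],
    [0.9, 0, 0, 0, 0, 0, 0],
    [0.9, 0, 0, 0, 0, 0, 0]
  ]
}}

```text
clock: 21.75
position: [0.5268, -0.3687, 0.1019]
orientation: [[0.115, 0.993, 0.0], [0.993, -0.115, -0.0], [-0.0, 0.0, -1.0]]
force: [0.2, -0.3, -1.5]
finger_gap: 0.346
gripper_force: 15.0
```

Call:
{"fn": "carry_out", "kwargs": {
  "moves": [
    [0.9, 0, 0, -1, 0, 0, 0],
    [0.9, 0, 0, -1, 0, 0, 0],
    [0.9, 0, 0, 0, 0, 0, 0],
    [0.45, 0, 0, 0, 0, 0, 0],
    [0.45, 0, 0, 0, 0, 0, 0]
  ]
}}

```text
clock: 22.17
position: [0.527, -0.3688, 0.1002]
orientation: [[0.115, 0.993, 0.001], [0.993, -0.115, -0.001], [-0.001, 0.001, -1.0]]
force: [0.7, -0.3, -0.1]
finger_gap: 0.467
gripper_force: 0.0
```

Call:
{"fn": "carry_out", "kwargs": {
  "moves": [
    [0.45, 0, 0, 0, 0, 0, 0],
    [0.45, 0, 0, 10, 0, 0, 0],
    [0.45, 0, 0, 40, 0, 0, 0],
    [0.45, 0, 0, 40, 0, 0, 0],
    [0.45, 0, 0, 40, 0, 0, 0]
  ]
}}

```text
clock: 22.58
position: [0.5263, -0.3683, 0.2314]
orientation: [[0.115, 0.993, -0.001], [0.993, -0.115, 0.001], [0.001, -0.001, -1.0]]
force: [0.5, -0.3, -0.1]
finger_gap: 0.549
gripper_force: 0.0
```

Call:
{"fn": "carry_out", "kwargs": {
  "moves": [
    [0.45, -3, 30, 28, 0, 0, 0],
    [0.45, -4, 38, 0, 0, 0, 0],
    [0.45, -4, 38, 0, 0, 0, 0],
    [0.45, -4, 38, 0, 0, 0, 0],
    [0.45, -4, 38, 0, 0, 0, 0]
  ]
}}

```text
clock: 23.0
position: [0.5072, -0.1852, 0.2586]
orientation: [[0.115, 0.993, 0.001], [0.993, -0.115, -0.0], [-0.0, 0.001, -1.0]]
force: [1.1, 0.4, -0.1]
finger_gap: 0.554
gripper_force: 0.0
```

Call:
{"fn": "carry_out", "kwargs": {
  "moves": [
    [0.45, -4, 38, 0, 0, 0, 0],
    [0.45, -4, 38, 0, 0, 0, 0],
    [0.45, -4, 38, 0, 0, 0, 0],
    [0.45, -3, 27, 0, 0, 0, 0],
    [0.45, 0, 0, 0, 0, 0, 0]
  ]
}}

```text
clock: 23.42
position: [0.4919, -0.0416, 0.2584]
orientation: [[0.112, 0.994, 0.0], [0.994, -0.112, 0.001], [0.002, 0.0, -1.0]]
force: [0.1, -0.5, -0.0]
finger_gap: 0.55
gripper_force: 0.0
```

```bash
python3 - <<'E'
from h import *
o=env.get_obs();print(o['clock'],o['position'],o['finger_gap'],o['force'])
im=snap('wrist','w5');im2=snap('scene','s5')
cv2.imwrite('pics/c5.png',np.hstack([im,cv2.resize(im2[90:390,130:380],None,fx=1.28,fy=1.28)[:384]])[:, :, ::-1][:,:830][:,:800])
E
```

```text
23.4167 [ 0.49190907 -0.04162428  0.25844011] 0.5498933042851529 [ 0.13625956 -0.47090951 -0.0051431 ]Traceback (most recent call last):
  File "<stdin>", line 4, in <module>
    return _nx.concatenate(arrs, 1, dtype=dtype, casting=casting)
           ~~~~~~~~~~~~~~~^^^^^^^^^^^^^^^^^^^^^^^^^^^^^^^^^^^^^^^
ValueError: all the input array dimensions except for the concatenation axis must match exactly, but along dimension 0, the array at index 0 has size 384 and the array at index 1 has size 376
```

```bash
cat >> h.py <<'E'
def state():
    o=env.get_obs();print('t',o['clock'],o['position'].round(4),'n',len(env.find_in.__name__) and '')
    for c in('scene','side'):
        snap(c)
        print(c,[(atz(c,d['uv'],.05)[:2].round(3).tolist(),round(d['confidence'],2)) for d in env.find_in(c,'bottle0')[:7]])
E
python3 - <<'E'
from h import *
state()
E
```

```text
t 23.5167 [ 0.4928 -0.0449  0.2584] n 
scene [([0.671, -0.077], 0.87), ([0.545, -0.368], 0.8), ([0.512, 0.05], 0.73), ([0.683, 0.016], 0.63), ([0.493, -0.053], 0.61)]
side [([0.525, -0.372], 0.96), ([0.486, -0.052], 0.94), ([0.69, 0.022], 0.88), ([0.683, -0.077], 0.77), ([0.508, 0.054], 0.63)]
```

View pics/w5.png

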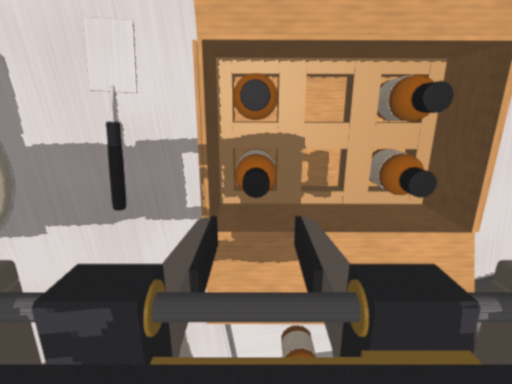

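Bottle 4 stands upright in the pan, visible at (297,345), and bottle 3's cap is centred between the fingers at (256,182).

Call:
{"fn": "carry_out", "kwargs": {
  "moves": [
    [0.45, 0, -1, -40, 0, 0, 0],
    [0.45, 0, 0, -40, 0, 0, 0],
    [0.45, 0, 0, -40, 0, 0, 0],
    [0.45, 0, 0, -28, 0, 0, 0],
    [0.45, 0, 0, -8, 0, 0, 0]
  ]
}}

```text
clock: 24.13
position: [0.4899, -0.0474, 0.0977]
orientation: [[0.116, 0.993, -0.007], [0.993, -0.116, 0.001], [-0.0, -0.007, -1.0]]
force: [-0.8, 1.3, 0.3]
finger_gap: 0.551
gripper_force: 0.0
```

Call:
{"fn": "carry_out", "kwargs": {
  "moves": [
    [0.7, 0, 0, 0, 0, 0, 0],
    [0.8, 0, 0, 0, 0, 0, 0],
    [0.9, 0, 0, 0, 0, 0, 0],
    [0.9, 0, 0, 0, 0, 0, 0],
    [0.9, 0, 0, 10, 0, 0, 0]
  ]
}}

```text
clock: 24.55
position: [0.4924, -0.0466, 0.112]
orientation: [[0.115, 0.993, -0.0], [0.993, -0.115, 0.0], [-0.0, -0.0, -1.0]]
force: [-0.9, -0.7, -2.0]
finger_gap: 0.342
gripper_force: 15.0
```

Call:
{"fn": "carry_out", "kwargs": {
  "moves": [
    [0.9, 0, 0, 40, 0, 0, 0],
    [0.9, 0, 0, 40, 0, 0, 0],
    [0.9, 0, 0, 40, 0, 0, 0],
    [0.9, 0, 0, 40, 0, 0, 0],
    [0.9, 0, 0, 20, 0, 0, 0]
  ]
}}

```text
clock: 24.97
position: [0.4941, -0.0467, 0.2984]
orientation: [[0.115, 0.993, 0.008], [0.993, -0.115, -0.001], [0.0, 0.008, -1.0]]
force: [0.9, -0.1, -1.5]
finger_gap: 0.345
gripper_force: 14.9
```

Call:
{"fn": "carry_out", "kwargs": {
  "moves": [
    [0.9, -3, -20, 0, 0, 0, 0],
    [0.9, -4, -36, 0, 0, 0, 0],
    [0.9, -4, -36, 0, 0, 0, 0],
    [0.9, -4, -36, 0, 0, 0, 0],
    [0.9, -5, -36, 0, 0, 0, 0]
  ]
}}

```text
clock: 25.38
position: [0.4723, -0.212, 0.2937]
orientation: [[0.114, 0.993, 0.002], [0.993, -0.114, -0.001], [-0.001, 0.002, -1.0]]
force: [0.9, -0.3, -1.9]
finger_gap: 0.345
gripper_force: 15.0
```

Call:
{"fn": "carry_out", "kwargs": {
  "moves": [
    [0.9, -5, -36, 0, 0, 0, 0],
    [0.9, -5, -36, 0, 0, 0, 0],
    [0.9, -5, -36, 0, 0, 0, 0],
    [0.9, -4, -36, 0, 0, 0, 0],
    [0.9, -1, -18, 0, 0, 0, 0]
  ]
}}

```text
clock: 25.8
position: [0.4517, -0.3762, 0.2935]
orientation: [[0.116, 0.993, 0.001], [0.993, -0.116, -0.003], [-0.002, 0.002, -1.0]]
force: [-0.4, -0.0, -2.6]
finger_gap: 0.34
gripper_force: 15.0
```

Call:
{"fn": "carry_out", "kwargs": {
  "moves": [
    [0.9, 1, 3, -35, 0, 0, 0],
    [0.9, 0, 0, -35, 0, 0, 0],
    [0.9, 0, 0, -35, 0, 0, 0],
    [0.9, 0, 0, -35, 0, 0, 0],
    [0.9, 0, 0, -30, 0, 0, 0]
  ]
}}

```text
clock: 26.22
position: [0.4535, -0.3695, 0.1213]
orientation: [[0.115, 0.993, 0.001], [0.993, -0.115, -0.0], [-0.0, 0.001, -1.0]]
force: [-0.7, -0.2, -2.3]
finger_gap: 0.347
gripper_force: 15.0
```

Call:
{"fn": "carry_out", "kwargs": {
  "moves": [
    [0.9, 0, 0, -10, 0, 0, 0],
    [0.9, 0, 0, -7, 0, 0, 0],
    [0.9, 0, 0, -3, 0, 0, 0],
    [0.9, 0, 0, -2, 0, 0, 0],
    [0.9, 0, 0, 0, 0, 0, 0]
  ]
}}

```text
clock: 26.63
position: [0.4547, -0.3703, 0.1014]
orientation: [[0.115, 0.993, 0.002], [0.993, -0.115, -0.002], [-0.001, 0.002, -1.0]]
force: [-0.0, -0.1, -2.5]
finger_gap: 0.34
gripper_force: 15.0
```

Call:
{"fn": "carry_out", "kwargs": {
  "moves": [
    [0.9, 0, 0, -1, 0, 0, 0],
    [0.9, 0, 0, -1, 0, 0, 0],
    [0.9, 0, 0, 0, 0, 0, 0]
  ]
}}

```text
clock: 26.88
position: [0.4552, -0.3704, 0.1009]
orientation: [[0.115, 0.993, 0.003], [0.993, -0.115, -0.002], [-0.002, 0.003, -1.0]]
force: [-1.1, 3.4, 14.7]
finger_gap: 0.345
gripper_force: 15.0
```

Call:
{"fn": "carry_out", "kwargs": {
  "moves": [
    [0.9, 0, 0, 1, 0, 0, 0],
    [0.45, 0, 0, 0, 0, 0, 0],
    [0.45, 0, 0, 0, 0, 0, 0],
    [0.45, 0, 0, 0, 0, 0, 0],
    [0.45, 0, 0, 10, 0, 0, 0]
  ]
}}

```text
clock: 27.3
position: [0.4528, -0.3689, 0.1076]
orientation: [[0.115, 0.993, -0.002], [0.993, -0.115, 0.002], [0.001, -0.002, -1.0]]
force: [0.1, 0.3, -0.8]
finger_gap: 0.553
gripper_force: 0.0
```

Call:
{"fn": "carry_out", "kwargs": {
  "moves": [
    [0.45, 0, 0, 40, 0, 0, 0],
    [0.45, 0, 0, 40, 0, 0, 0],
    [0.45, 0, 0, 40, 0, 0, 0],
    [0.45, 22, 30, 20, 0, 0, 0],
    [0.45, 22, 30, 20, 0, 0, 0]
  ]
}}

```text
clock: 27.72
position: [0.4974, -0.3113, 0.2716]
orientation: [[0.118, 0.993, 0.003], [0.993, -0.118, -0.002], [-0.002, 0.003, -1.0]]
force: [0.2, -0.1, -1.3]
finger_gap: 0.55
gripper_force: 0.0
```

Call:
{"fn": "carry_out", "kwargs": {
  "moves": [
    [0.45, 22, 30, 0, 0, 0, 0],
    [0.45, 22, 30, 0, 0, 0, 0],
    [0.45, 22, 30, 0, 0, 0, 0],
    [0.45, 22, 30, 0, 0, 0, 0],
    [0.45, 22, 30, 0, 0, 0, 0]
  ]
}}

```text
clock: 28.13
position: [0.6079, -0.1588, 0.2691]
orientation: [[0.115, 0.993, 0.001], [0.993, -0.115, -0.0], [-0.0, 0.001, -1.0]]
force: [0.3, 0.2, 0.9]
finger_gap: 0.55
gripper_force: 0.0
```

Call:
{"fn": "carry_out", "kwargs": {
  "moves": [
    [0.45, 23, 30, 0, 0, 0, 0],
    [0.45, 23, 30, 0, 0, 0, 0],
    [0.45, 23, 32, 0, 0, 0, 0],
    [0.45, 0, 0, 0, 0, 0, 0],
    [0.45, 0, 0, 0, 0, 0, 0]
  ]
}}

```text
clock: 28.55
position: [0.6767, -0.0666, 0.2682]
orientation: [[0.112, 0.994, -0.0], [0.994, -0.112, -0.0], [-0.0, -0.0, -1.0]]
force: [0.0, 0.2, -0.4]
finger_gap: 0.547
gripper_force: 0.0
```

```bash
python3 - <<'E'
from h import *
state()
im=snap('wrist','w6'); print(proj('wrist',[.678,-.068,.109]),proj('wrist',[.688,.025,.109]))
caps(im,[(.678,-.068),(.688,.025)])
E
```

```text
t 28.55 [ 0.6767 -0.0666  0.2682] n 
scene [([0.678, -0.081], 0.79), ([0.464, -0.375], 0.73), ([0.537, -0.37], 0.63)]
side [([0.495, 0.048], 0.92), ([0.523, -0.361], 0.87), ([0.688, 0.025], 0.66), ([0.699, -0.069], 0.66), ([0.457, -0.363], 0.63)]
[np.float64(256.9790922309234), np.float64(175.2848899060756)] [np.float64(256.2483857783601), np.float64(89.19071775956279)]
[ 0.678 -0.068] pred [257. 175.] blob [256.9 173.6] [25, 28, 539] [ 0.6781 -0.0667]
```

Call:
{"fn": "carry_out", "kwargs": {
  "moves": [
    [0.45, 1, 0, -40, 0, 0, 0],
    [0.45, 0, 0, -40, 0, 0, 0],
    [0.45, 0, 0, -40, 0, 0, 0],
    [0.45, 0, 0, -38, 0, 0, 0],
    [0.45, 0, 0, -9, 0, 0, 0]
  ]
}}

```text
clock: 29.22
position: [0.6728, -0.0692, 0.0953]
orientation: [[0.116, 0.993, -0.009], [0.993, -0.116, 0.001], [-0.0, -0.009, -1.0]]
force: [-1.3, -0.0, -1.3]
finger_gap: 0.549
gripper_force: 0.0
```

Call:
{"fn": "carry_out", "kwargs": {
  "moves": [
    [0.7, 0, 0, 0, 0, 0, 0],
    [0.8, 0, 0, 0, 0, 0, 0],
    [0.9, 0, 0, 0, 0, 0, 0],
    [0.9, 0, 0, 0, 0, 0, 0],
    [0.9, 0, 0, 10, 0, 0, 0]
  ]
}}

```text
clock: 29.63
position: [0.6769, -0.0684, 0.1117]
orientation: [[0.115, 0.993, -0.0], [0.993, -0.115, 0.0], [-0.0, -0.0, -1.0]]
force: [-0.1, 0.3, -1.9]
finger_gap: 0.344
gripper_force: 14.9
```

Call:
{"fn": "carry_out", "kwargs": {
  "moves": [
    [0.9, 0, 0, 40, 0, 0, 0],
    [0.9, 0, 0, 40, 0, 0, 0],
    [0.9, 0, 0, 40, 0, 0, 0],
    [0.9, 0, 0, 40, 0, 0, 0],
    [0.9, 0, 0, 20, 0, 0, 0]
  ]
}}

```text
clock: 30.05
position: [0.6788, -0.0685, 0.2991]
orientation: [[0.115, 0.993, 0.008], [0.993, -0.115, -0.001], [0.0, 0.008, -1.0]]
force: [0.4, 0.4, -1.4]
finger_gap: 0.344
gripper_force: 15.0
```

Call:
{"fn": "carry_out", "kwargs": {
  "moves": [
    [0.9, -5, -20, 0, 0, 0, 0],
    [0.9, -9, -36, 0, 0, 0, 0],
    [0.9, -9, -36, 0, 0, 0, 0],
    [0.9, -9, -36, 0, 0, 0, 0],
    [0.9, -9, -36, 0, 0, 0, 0]
  ]
}}

```text
clock: 30.47
position: [0.6356, -0.2337, 0.2933]
orientation: [[0.114, 0.993, 0.002], [0.993, -0.114, -0.001], [-0.001, 0.002, -1.0]]
force: [0.3, 1.2, -1.5]
finger_gap: 0.343
gripper_force: 15.0
```

Call:
{"fn": "carry_out", "kwargs": {
  "moves": [
    [0.9, -9, -36, 0, 0, 0, 0],
    [0.9, -9, -36, 0, 0, 0, 0],
    [0.9, -9, -36, 0, 0, 0, 0],
    [0.9, -7, -28, 0, 0, 0, 0],
    [0.9, 0, 0, 0, 0, 0, 0]
  ]
}}

```text
clock: 30.88
position: [0.6002, -0.3738, 0.2929]
orientation: [[0.118, 0.993, 0.001], [0.993, -0.118, -0.003], [-0.003, 0.001, -1.0]]
force: [0.3, 0.7, -1.3]
finger_gap: 0.344
gripper_force: 15.0
```

Call:
{"fn": "carry_out", "kwargs": {
  "moves": [
    [0.9, 1, 3, -35, 0, 0, 0],
    [0.9, 0, 0, -35, 0, 0, 0],
    [0.9, 0, 0, -35, 0, 0, 0],
    [0.9, 0, 0, -35, 0, 0, 0],
    [0.9, 0, 0, -30, 0, 0, 0]
  ]
}}

```text
clock: 31.3
position: [0.603, -0.3648, 0.1207]
orientation: [[0.115, 0.993, 0.0], [0.993, -0.115, -0.0], [-0.0, 0.0, -1.0]]
force: [0.5, 0.0, -2.4]
finger_gap: 0.344
gripper_force: 15.0
```

Call:
{"fn": "carry_out", "kwargs": {
  "moves": [
    [0.9, 0, 0, -10, 0, 0, 0],
    [0.9, 0, 0, -7, 0, 0, 0],
    [0.9, 0, 0, -3, 0, 0, 0],
    [0.9, 0, 0, -2, 0, 0, 0],
    [0.9, 0, 0, 0, 0, 0, 0]
  ]
}}

```text
clock: 31.72
position: [0.6044, -0.3664, 0.1023]
orientation: [[0.115, 0.993, 0.003], [0.993, -0.115, -0.002], [-0.002, 0.003, -1.0]]
force: [-0.6, -0.1, 1.1]
finger_gap: 0.343
gripper_force: 15.0
```

Call:
{"fn": "carry_out", "kwargs": {
  "moves": [
    [0.9, 0, 0, -1, 0, 0, 0],
    [0.9, 0, 0, 0, 0, 0, 0],
    [0.9, 0, 0, 0, 0, 0, 0]
  ]
}}

```text
clock: 31.97
position: [0.6046, -0.3669, 0.1022]
orientation: [[0.115, 0.993, 0.004], [0.993, -0.115, -0.003], [-0.003, 0.004, -1.0]]
force: [-3.6, -1.2, 8.7]
finger_gap: 0.344
gripper_force: 15.0
```

Call:
{"fn": "carry_out", "kwargs": {
  "moves": [
    [0.9, 0, 0, 1, 0, 0, 0],
    [0.45, 0, 0, 0, 0, 0, 0],
    [0.45, 0, 0, 0, 0, 0, 0],
    [0.45, 0, 0, 0, 0, 0, 0],
    [0.45, 0, 0, 10, 0, 0, 0]
  ]
}}

```text
clock: 32.38
position: [0.6023, -0.3647, 0.1078]
orientation: [[0.115, 0.993, -0.002], [0.993, -0.115, 0.001], [0.001, -0.002, -1.0]]
force: [-1.1, 0.4, -0.8]
finger_gap: 0.547
gripper_force: 0.0
```

Call:
{"fn": "carry_out", "kwargs": {
  "moves": [
    [0.45, 0, 0, 40, 0, 0, 0],
    [0.45, 0, 0, 40, 0, 0, 0],
    [0.45, 0, 0, 40, 0, 0, 0],
    [0.45, -7, 30, 20, 0, 0, 0],
    [0.45, -8, 34, 17, 0, 0, 0]
  ]
}}

```text
clock: 32.8
position: [0.5891, -0.3027, 0.2698]
orientation: [[0.117, 0.993, 0.004], [0.993, -0.117, -0.002], [-0.002, 0.004, -1.0]]
force: [0.7, 1.2, -0.2]
finger_gap: 0.547
gripper_force: 0.0
```

Call:
{"fn": "carry_out", "kwargs": {
  "moves": [
    [0.45, -9, 39, 0, 0, 0, 0],
    [0.45, -9, 39, 0, 0, 0, 0],
    [0.45, -9, 39, 0, 0, 0, 0],
    [0.45, -9, 39, 0, 0, 0, 0],
    [0.45, -9, 39, 0, 0, 0, 0]
  ]
}}

```text
clock: 33.22
position: [0.5424, -0.1047, 0.267]
orientation: [[0.115, 0.993, 0.001], [0.993, -0.115, -0.0], [0.0, 0.001, -1.0]]
force: [0.5, 0.4, 0.1]
finger_gap: 0.544
gripper_force: 0.0
```

Call:
{"fn": "carry_out", "kwargs": {
  "moves": [
    [0.45, -9, 39, 0, 0, 0, 0],
    [0.45, -9, 39, 0, 0, 0, 0],
    [0.45, -9, 39, 0, 0, 0, 0],
    [0.45, -9, 39, 0, 0, 0, 0],
    [0.45, 0, 0, 0, 0, 0, 0]
  ]
}}

```text
clock: 33.63
position: [0.5055, 0.0551, 0.267]
orientation: [[0.111, 0.994, 0.0], [0.994, -0.111, 0.002], [0.002, -0.0, -1.0]]
force: [0.4, 0.1, 0.0]
finger_gap: 0.547
gripper_force: 0.0
```

```bash
python3 - <<'E'
from h import *
state()
im=snap('wrist','w7'); print(env.get_obs()['position'])
caps(im,[(.504,.047)])
E
```

```text
t 33.6333 [0.5055 0.0551 0.267 ] n 
scene [([0.458, -0.376], 0.88), ([0.502, 0.051], 0.86), ([0.288, -0.323], 0.74), ([0.536, -0.371], 0.59), ([0.604, -0.376], 0.59)]
side [([0.691, 0.025], 0.92), ([0.456, -0.37], 0.9), ([0.527, -0.368], 0.81), ([0.5, 0.051], 0.62), ([0.616, -0.367], 0.62)]
[0.50748352 0.04873857 0.26647118]
[0.504 0.047] pred [252. 179.] blob [250.4 177.5] [25, 28, 540] [0.5022 0.0485]
```

Call:
{"fn": "carry_out", "kwargs": {
  "moves": [
    [0.45, -5, -1, -40, 0, 0, 0],
    [0.45, 0, 0, -40, 0, 0, 0],
    [0.45, 0, 0, -40, 0, 0, 0],
    [0.45, 0, 0, -36, 0, 0, 0],
    [0.45, 0, 0, -9, 0, 0, 0]
  ]
}}

```text
clock: 34.3
position: [0.4991, 0.0469, 0.0966]
orientation: [[0.117, 0.993, -0.007], [0.993, -0.117, -0.001], [-0.002, -0.007, -1.0]]
force: [-1.7, -0.5, 0.1]
finger_gap: 0.55
gripper_force: 0.0
```

Call:
{"fn": "carry_out", "kwargs": {
  "moves": [
    [0.7, 0, 0, 0, 0, 0, 0],
    [0.8, 0, 0, 0, 0, 0, 0],
    [0.9, 0, 0, 0, 0, 0, 0],
    [0.9, 0, 0, 0, 0, 0, 0],
    [0.9, 0, 0, 10, 0, 0, 0]
  ]
}}

```text
clock: 34.72
position: [0.502, 0.0485, 0.1117]
orientation: [[0.115, 0.993, -0.0], [0.993, -0.115, -0.0], [-0.0, -0.0, -1.0]]
force: [-0.6, -0.2, -1.6]
finger_gap: 0.346
gripper_force: 15.0
```

Call:
{"fn": "carry_out", "kwargs": {
  "moves": [
    [0.9, 0, 0, 40, 0, 0, 0],
    [0.9, 0, 0, 40, 0, 0, 0],
    [0.9, 0, 0, 40, 0, 0, 0],
    [0.9, 0, 0, 40, 0, 0, 0],
    [0.9, 0, 0, 20, 0, 0, 0]
  ]
}}

```text
clock: 35.13
position: [0.5036, 0.0488, 0.298]
orientation: [[0.115, 0.993, 0.008], [0.993, -0.115, 0.001], [0.002, 0.008, -1.0]]
force: [1.1, 0.8, -2.2]
finger_gap: 0.345
gripper_force: 15.0
```

Call:
{"fn": "carry_out", "kwargs": {
  "moves": [
    [0.9, -4, -20, 0, 0, 0, 0],
    [0.9, -5, -36, 0, 0, 0, 0],
    [0.9, -5, -36, 0, 0, 0, 0],
    [0.9, -5, -36, 0, 0, 0, 0],
    [0.9, -5, -36, 0, 0, 0, 0]
  ]
}}

```text
clock: 35.55
position: [0.4776, -0.1167, 0.2932]
orientation: [[0.114, 0.994, 0.002], [0.994, -0.114, -0.001], [-0.0, 0.002, -1.0]]
force: [1.4, -0.7, -1.8]
finger_gap: 0.344
gripper_force: 15.0
```

Call:
{"fn": "carry_out", "kwargs": {
  "moves": [
    [0.9, -5, -36, 0, 0, 0, 0],
    [0.9, -5, -36, 0, 0, 0, 0],
    [0.9, -5, -36, 0, 0, 0, 0],
    [0.9, -6, -36, 0, 0, 0, 0],
    [0.9, -6, -33, 0, 0, 0, 0]
  ]
}}

```text
clock: 35.97
position: [0.4505, -0.2943, 0.2931]
orientation: [[0.115, 0.993, 0.002], [0.993, -0.115, -0.001], [-0.001, 0.002, -1.0]]
force: [0.1, -0.4, -1.5]
finger_gap: 0.344
gripper_force: 15.0
```

Call:
{"fn": "carry_out", "kwargs": {
  "moves": [
    [0.9, 0, 0, 0, 0, 0, 0],
    [0.9, 0, 0, 0, 0, 0, 0]
  ]
}}

```text
clock: 36.13
position: [0.4506, -0.2938, 0.2926]
orientation: [[0.118, 0.993, 0.001], [0.993, -0.118, -0.001], [-0.001, 0.001, -1.0]]
force: [0.3, 0.3, -1.6]
finger_gap: 0.341
gripper_force: 15.0
```

Call:
{"fn": "carry_out", "kwargs": {
  "moves": [
    [0.9, 0, 0, -35, 0, 0, 0],
    [0.9, 0, 0, -35, 0, 0, 0],
    [0.9, 0, 0, -35, 0, 0, 0],
    [0.9, 0, 0, -35, 0, 0, 0],
    [0.9, 0, 0, -30, 0, 0, 0]
  ]
}}

```text
clock: 36.55
position: [0.4511, -0.2909, 0.1204]
orientation: [[0.114, 0.994, 0.0], [0.994, -0.114, 0.0], [0.0, 0.0, -1.0]]
force: [-0.4, 0.0, -1.9]
finger_gap: 0.346
gripper_force: 15.0
```

Call:
{"fn": "carry_out", "kwargs": {
  "moves": [
    [0.9, 0, 0, -10, 0, 0, 0],
    [0.9, 0, 0, -7, 0, 0, 0],
    [0.9, 0, 0, -3, 0, 0, 0],
    [0.9, 0, 0, -2, 0, 0, 0],
    [0.9, 0, 0, 0, 0, 0, 0]
  ]
}}

```text
clock: 36.97
position: [0.4525, -0.2932, 0.1015]
orientation: [[0.114, 0.993, 0.003], [0.993, -0.114, -0.002], [-0.002, 0.003, -1.0]]
force: [-0.2, 1.0, 0.5]
finger_gap: 0.343
gripper_force: 15.0
```

Call:
{"fn": "carry_out", "kwargs": {
  "moves": [
    [0.9, 0, 0, -1, 0, 0, 0],
    [0.9, 0, 0, 0, 0, 0, 0],
    [0.9, 0, 0, 0, 0, 0, 0]
  ]
}}

```text
clock: 37.22
position: [0.4528, -0.2938, 0.1012]
orientation: [[0.114, 0.993, 0.004], [0.993, -0.114, -0.003], [-0.003, 0.004, -1.0]]
force: [-2.9, -2.2, 9.1]
finger_gap: 0.347
gripper_force: 15.0
```

Call:
{"fn": "carry_out", "kwargs": {
  "moves": [
    [0.9, 0, 0, 1, 0, 0, 0],
    [0.45, 0, 0, 0, 0, 0, 0],
    [0.45, 0, 0, 0, 0, 0, 0],
    [0.45, 0, 0, 0, 0, 0, 0],
    [0.45, 0, 0, 10, 0, 0, 0]
  ]
}}

```text
clock: 37.63
position: [0.4503, -0.2918, 0.1083]
orientation: [[0.115, 0.993, -0.002], [0.993, -0.115, 0.001], [0.001, -0.002, -1.0]]
force: [0.5, -0.7, -0.4]
finger_gap: 0.547
gripper_force: 0.0
```

Call:
{"fn": "carry_out", "kwargs": {
  "moves": [
    [0.45, 0, 0, 40, 0, 0, 0],
    [0.45, 0, 0, 40, 0, 0, 0],
    [0.45, 0, 0, 40, 0, 0, 0],
    [0.45, 22, 30, 18, 0, 0, 0],
    [0.45, 22, 30, 18, 0, 0, 0]
  ]
}}

```text
clock: 38.05
position: [0.4956, -0.2331, 0.2687]
orientation: [[0.118, 0.993, 0.003], [0.993, -0.118, -0.002], [-0.001, 0.003, -1.0]]
force: [0.6, 0.0, -0.5]
finger_gap: 0.552
gripper_force: 0.0
```

Call:
{"fn": "carry_out", "kwargs": {
  "moves": [
    [0.45, 24, 32, 0, 0, 0, 0],
    [0.45, 24, 32, 0, 0, 0, 0],
    [0.45, 24, 32, 0, 0, 0, 0],
    [0.45, 24, 32, 0, 0, 0, 0],
    [0.45, 24, 32, 0, 0, 0, 0]
  ]
}}

```text
clock: 38.47
position: [0.616, -0.0705, 0.2661]
orientation: [[0.115, 0.993, 0.001], [0.993, -0.115, -0.0], [-0.0, 0.001, -1.0]]
force: [0.4, -1.1, -0.9]
finger_gap: 0.549
gripper_force: 0.0
```

Call:
{"fn": "carry_out", "kwargs": {
  "moves": [
    [0.45, 24, 32, 0, 0, 0, 0],
    [0.45, 24, 32, 0, 0, 0, 0],
    [0.45, 25, 35, 0, 0, 0, 0],
    [0.45, 0, 0, 0, 0, 0, 0],
    [0.45, 0, 0, 0, 0, 0, 0]
  ]
}}

```text
clock: 38.88
position: [0.6879, 0.0276, 0.2651]
orientation: [[0.112, 0.994, -0.0], [0.994, -0.112, 0.0], [-0.0, -0.0, -1.0]]
force: [-0.5, -0.4, 0.1]
finger_gap: 0.548
gripper_force: 0.0
```

```bash
python3 - <<'E'
from h import *
state()
im=snap('wrist','w8'); print(env.get_obs()['position'])
caps(im,[(.689,.026)])
E
```

```text
t 38.8833 [0.6879 0.0276 0.2651] n 
scene [([0.685, 0.022], 0.82), ([0.454, -0.297], 0.79), ([0.46, -0.383], 0.75), ([0.603, -0.37], 0.68), ([0.538, -0.368], 0.65)]
side [([0.694, 0.011], 0.8), ([0.615, -0.369], 0.78), ([0.455, -0.291], 0.73), ([0.446, -0.371], 0.6), ([0.527, -0.363], 0.56)]
[0.68670403 0.02421513 0.26554559]
[0.689 0.026] pred [257. 176.] blob [257.  175.2] [25, 28, 553] [0.6893 0.026 ]
```

Call:
{"fn": "carry_out", "kwargs": {
  "moves": [
    [0.45, 2, 1, -40, 0, 0, 0],
    [0.45, 0, 0, -40, 0, 0, 0],
    [0.45, 0, 0, -40, 0, 0, 0],
    [0.45, 0, 0, -35, 0, 0, 0],
    [0.45, 0, 0, -9, 0, 0, 0]
  ]
}}

```text
clock: 39.55
position: [0.6853, 0.0252, 0.0956]
orientation: [[0.116, 0.993, -0.008], [0.993, -0.116, -0.0], [-0.001, -0.008, -1.0]]
force: [-1.8, -1.3, -0.6]
finger_gap: 0.554
gripper_force: 0.0
```

Call:
{"fn": "carry_out", "kwargs": {
  "moves": [
    [0.7, 0, 0, 0, 0, 0, 0],
    [0.8, 0, 0, 0, 0, 0, 0],
    [0.9, 0, 0, 0, 0, 0, 0],
    [0.9, 0, 0, 0, 0, 0, 0],
    [0.9, 0, 0, 10, 0, 0, 0]
  ]
}}

```text
clock: 39.97
position: [0.689, 0.0264, 0.1116]
orientation: [[0.115, 0.993, -0.0], [0.993, -0.115, -0.0], [-0.0, -0.0, -1.0]]
force: [-1.0, -0.2, -2.4]
finger_gap: 0.35
gripper_force: 14.9
```

Call:
{"fn": "carry_out", "kwargs": {
  "moves": [
    [0.9, 0, 0, 40, 0, 0, 0],
    [0.9, 0, 0, 40, 0, 0, 0],
    [0.9, 0, 0, 40, 0, 0, 0],
    [0.9, 0, 0, 40, 0, 0, 0],
    [0.9, 0, 0, 20, 0, 0, 0]
  ]
}}

```text
clock: 40.38
position: [0.691, 0.0267, 0.2991]
orientation: [[0.115, 0.993, 0.008], [0.993, -0.115, 0.0], [0.001, 0.008, -1.0]]
force: [0.8, 0.2, -2.3]
finger_gap: 0.347
gripper_force: 15.0
```

Call:
{"fn": "carry_out", "kwargs": {
  "moves": [
    [0.9, -6, -20, 0, 0, 0, 0],
    [0.9, -10, -36, 0, 0, 0, 0],
    [0.9, -10, -36, 0, 0, 0, 0],
    [0.9, -10, -36, 0, 0, 0, 0],
    [0.9, -10, -36, 0, 0, 0, 0]
  ]
}}

```text
clock: 40.8
position: [0.6428, -0.1388, 0.2933]
orientation: [[0.114, 0.993, 0.002], [0.993, -0.114, -0.001], [-0.0, 0.002, -1.0]]
force: [1.0, -0.9, -1.8]
finger_gap: 0.344
gripper_force: 15.0
```

Call:
{"fn": "carry_out", "kwargs": {
  "moves": [
    [0.9, -10, -36, 0, 0, 0, 0],
    [0.9, -10, -36, 0, 0, 0, 0],
    [0.9, -10, -36, 0, 0, 0, 0],
    [0.9, -10, -35, 0, 0, 0, 0],
    [0.9, -2, -6, 0, 0, 0, 0]
  ]
}}

```text
clock: 41.22
position: [0.5996, -0.2917, 0.2931]
orientation: [[0.118, 0.993, 0.001], [0.993, -0.118, -0.003], [-0.003, 0.001, -1.0]]
force: [0.4, 1.4, -1.9]
finger_gap: 0.343
gripper_force: 15.0
```

Call:
{"fn": "carry_out", "kwargs": {
  "moves": [
    [0.9, 0, 0, 0, 0, 0, 0],
    [0.9, 0, 0, 0, 0, 0, 0]
  ]
}}

```text
clock: 41.38
position: [0.6013, -0.2864, 0.2923]
orientation: [[0.116, 0.993, 0.001], [0.993, -0.116, 0.0], [0.0, 0.001, -1.0]]
force: [0.6, 0.7, -1.8]
finger_gap: 0.346
gripper_force: 15.0
```

Call:
{"fn": "carry_out", "kwargs": {
  "moves": [
    [0.9, 0, 0, -35, 0, 0, 0],
    [0.9, 0, 0, -35, 0, 0, 0],
    [0.9, 0, 0, -35, 0, 0, 0],
    [0.9, 0, 0, -35, 0, 0, 0],
    [0.9, 0, 0, -30, 0, 0, 0]
  ]
}}

```text
clock: 41.8
position: [0.6017, -0.2842, 0.1197]
orientation: [[0.113, 0.994, -0.0], [0.994, -0.113, 0.001], [0.001, -0.0, -1.0]]
force: [0.6, -0.1, -1.7]
finger_gap: 0.344
gripper_force: 15.0
```

Call:
{"fn": "carry_out", "kwargs": {
  "moves": [
    [0.9, 0, 0, -10, 0, 0, 0],
    [0.9, 0, 0, -7, 0, 0, 0],
    [0.9, 0, 0, -3, 0, 0, 0],
    [0.9, 0, 0, -2, 0, 0, 0],
    [0.9, 0, 0, 0, 0, 0, 0]
  ]
}}

```text
clock: 42.22
position: [0.6029, -0.2868, 0.102]
orientation: [[0.114, 0.993, 0.003], [0.993, -0.114, -0.002], [-0.001, 0.003, -1.0]]
force: [-0.5, 0.4, -0.2]
finger_gap: 0.341
gripper_force: 15.0
```

Call:
{"fn": "carry_out", "kwargs": {
  "moves": [
    [0.9, 0, 0, -1, 0, 0, 0],
    [0.9, 0, 0, 0, 0, 0, 0],
    [0.9, 0, 0, 0, 0, 0, 0]
  ]
}}

```text
clock: 42.47
position: [0.603, -0.2873, 0.1018]
orientation: [[0.114, 0.993, 0.004], [0.993, -0.114, -0.002], [-0.002, 0.004, -1.0]]
force: [-5.1, -0.0, 9.8]
finger_gap: 0.341
gripper_force: 15.0
```

Call:
{"fn": "carry_out", "kwargs": {
  "moves": [
    [0.9, 0, 0, 1, 0, 0, 0],
    [0.45, 0, 0, 0, 0, 0, 0],
    [0.45, 0, 0, 0, 0, 0, 0],
    [0.45, 0, 0, 0, 0, 0, 0],
    [0.45, 0, 0, 10, 0, 0, 0]
  ]
}}

```text
clock: 42.88
position: [0.6004, -0.2859, 0.1079]
orientation: [[0.115, 0.993, -0.002], [0.993, -0.115, 0.001], [0.001, -0.002, -1.0]]
force: [-0.2, -0.2, -0.9]
finger_gap: 0.551
gripper_force: 0.0
```

Call:
{"fn": "carry_out", "kwargs": {
  "moves": [
    [0.45, 0, 0, 40, 0, 0, 0],
    [0.45, 0, 0, 40, 0, 0, 0],
    [0.45, 0, 0, 40, 0, 0, 0],
    [0.45, 0, 0, 40, 0, 0, 0],
    [0.45, 0, 0, 40, 0, 0, 0]
  ]
}}

```text
clock: 43.3
position: [0.601, -0.2863, 0.312]
orientation: [[0.115, 0.993, 0.001], [0.993, -0.115, -0.0], [-0.0, 0.001, -1.0]]
force: [1.3, 0.4, 0.2]
finger_gap: 0.548
gripper_force: 0.0
```

Call:
{"fn": "carry_out", "kwargs": {
  "moves": [
    [0.45, -20, 35, 0, 0, 0, 0],
    [0.45, -20, 35, 0, 0, 0, 0],
    [0.45, -20, 35, 0, 0, 0, 0],
    [0.45, -20, 35, 0, 0, 0, 0],
    [0.45, 0, 0, 0, 0, 0, 0]
  ]
}}

```text
clock: 43.72
position: [0.5178, -0.1418, 0.31]
orientation: [[0.113, 0.994, -0.001], [0.994, -0.113, 0.002], [0.002, -0.002, -1.0]]
force: [0.8, -0.7, 0.3]
finger_gap: 0.549
gripper_force: 0.0
```

```bash
python3 - <<'E'
from h import *
state()
for c in('scene','side'): 
    for n,z in dict(fudge=.046,tape_roll=.048,tub=.09,small_box=.045).items(): print(c,n,rect(c,n,z))
im=snap('side');im2=snap('scene')
cv2.imwrite('pics/c9.png',np.hstack([cv2.resize(im[120:320,80:400],None,fx=1.3,fy=1.3),cv2.resize(im2[90:350,110:404],None,fx=1,fy=1)])[:, :, ::-1])
E
```

```text
t 43.7167 [ 0.5178 -0.1418  0.31  ] n 
scene [([0.595, -0.301], 0.75), ([0.455, -0.289], 0.7), ([0.462, -0.37], 0.67), ([0.54, -0.37], 0.6), ([0.602, -0.374], 0.59), ([0.583, 0.334], 0.29)]
side [([0.457, -0.376], 0.95), ([0.522, -0.362], 0.89), ([0.603, -0.289], 0.82), ([0.457, -0.296], 0.79), ([0.74, -0.228], 0.74), ([0.608, -0.37], 0.55)]
scene fudge {'c': (745, -240), 'wh': (109, 79), 'yaw': -75.0, 'conf': 0.67, 'n': 908}
scene tape_roll {'c': (746, 257), 'wh': (116, 94), 'yaw': -73.4, 'conf': 0.96, 'n': 474}
scene tub {'c': (326, 233), 'wh': (133, 88), 'yaw': -43.9, 'conf': 0.94, 'n': 702}
scene small_box {'c': (292, -333), 'wh': (143, 108), 'yaw': -84.0, 'conf': 0.81, 'n': 1332}
side fudge {'c': (745, -228), 'wh': (107, 77), 'yaw': -74.2, 'conf': 0.91, 'n': 1310}
side tape_roll {'c': (746, 262), 'wh': (114, 97), 'yaw': -70.3, 'conf': 0.86, 'n': 866}
side tub None
side small_box {'c': (294, -328), 'wh': (145, 121), 'yaw': -84.5, 'conf': 0.77, 'n': 1554}
```

View pics/c9.png

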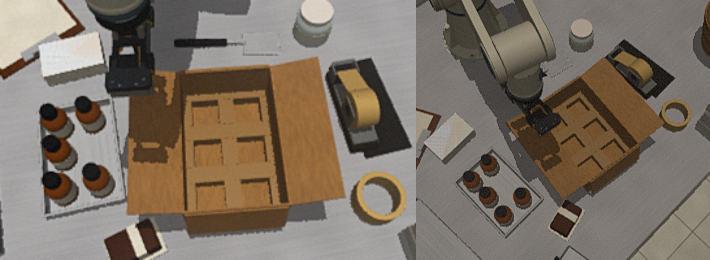

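The carton is empty and all five bottles stand in the pan. The dispenser looks as if it lies towards one side of its mat, so I'll check it with a zoom and a model overlay.

```bash
cat > fit.py <<'E'
from h import *
def overlay(c,x,y,yaw,im):
    a=np.radians(yaw);d=np.array([np.cos(a),np.sin(a)]);n=np.array([-d[1],d[0]])
    im=cv2.resize(im,None,fx=4,fy=4,interpolation=cv2.INTER_CUBIC)[:,:,::-1].copy()
    def poly(P,col):
        q=np.array([[(v+.5)*4-.5 for v in proj(c,p)] for p in P]).astype(np.int32); cv2.polylines(im,[q],True,col,1)
    f=lambda X,Y,Z:[*(np.array([x,y])+X*d+Y*n),.003+Z]
    for Z in(0,.022): poly([f(s*.1,t*.032,Z) for s,t in((1,1),(1,-1),(-1,-1),(-1,1))],(0,255,0))
    for t in(-.024,.024): poly([f(-.025+.041*np.cos(k),t,.066+.041*np.sin(k)) for k in np.linspace(0,6.28,40)],(0,255,255))
    poly([[.530+s*.12-.035*t*.055,.3275+t*.055+.035*s*.12,.003] for s,t in((1,1),(1,-1),(-1,-1),(-1,1))],(255,0,255))
    return im
E
python3 - <<'E'
from fit import *
o=[]
for c in('scene','side'):
    im=snap(c); u,v=proj(c,[.53,.3275,.03]); A=overlay(c,.5295,.3275,182,im)
    u,v=int(u*4),int(v*4); o.append(A[v-220:v+220,u-200:u+200])
cv2.imwrite('pics/d1.png',np.hstack(o))
E
```

```text
(no output)
```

View pics/d1.png

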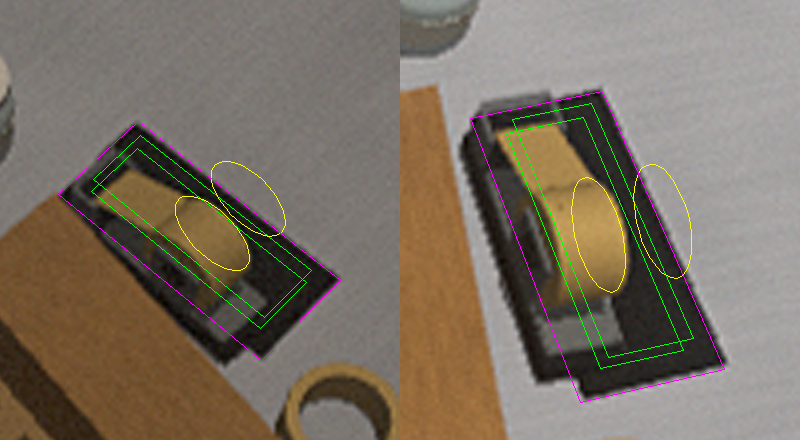

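The dispenser has been knocked: its base lies about 40 mm off towards the carton and overhangs the mat edge, with its near rear corner at (537,382) in the right crop and (222,362) in the left. I'll fit its pose.

```bash
python3 - <<'E'
from fit import *
def w(c,p,z,off):
    u,v=proj(c,[.53,.3275,.03]);u,v=int(u*4),int(v*4)
    q=((p[0]-off+u-200+.5)/4-.5,(p[1]+v-220+.5)/4-.5); return atz(c,q,z)[:2]
A=w('side',(537,382),.002,400);B=w('side',(465,150),.002,400);S=w('scene',(222,362),.002,0)
print(A,B,S,'edge yaw',np.degrees(np.arctan2(*(A-B)[::-1])),np.linalg.norm(A-B))
yaw=np.degrees(np.arctan2(*(A-B)[::-1]))
R=(A+S)/2
d=np.array([np.cos(np.radians(yaw)),np.sin(np.radians(yaw))]);n=np.array([-d[1],d[0]])
c0=R-d*.1+n*.032;print('center',c0)
o=[]
for c in('scene','side'):
    im=snap(c); u,v=proj(c,[.53,.3275,.03]); I=overlay(c,*c0,yaw+180,im)
    u,v=int(u*4),int(v*4); o.append(I[v-220:v+220,u-200:u+200])
cv2.imwrite('pics/d2.png',np.hstack(o))
E
```

```text
[0.63102896 0.25180051] [0.43787618 0.25657588] [0.62921989 0.25091733] edge yaw -1.4162509007119053 0.19321179687070664
center [0.53094588 0.28582071]
```

View pics/d2.png

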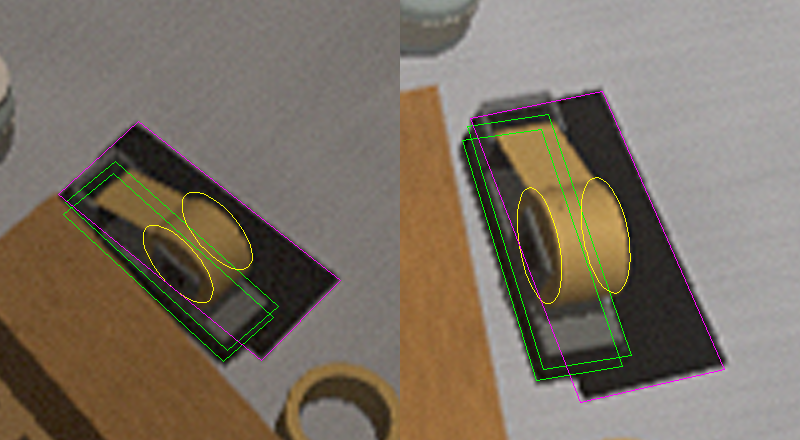

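The fit is good: dispenser centre (0.531, 0.286), yaw about 179°, so it sits 41 mm off, outside the ±30 mm allowed. I'll regrasp it and put it back.

Call:
{"fn": "carry_out", "kwargs": {
  "moves": [
    [0, 2, 30, 0, 0, 0, 0.119],
    [0, 2, 30, 0, 0, 0, 0.119],
    [0, 3, 31, 0, 0, 0, 0.119],
    [0, 3, 31, 0, 0, 0, 0.119],
    [0, 3, 31, 0, 0, 0, 0.119]
  ]
}}

```text
clock: 45.03
position: [0.5343, 0.0079, 0.3093]
orientation: [[-0.467, 0.884, 0.0], [0.884, 0.467, 0.0], [-0.0, 0.0, -1.0]]
force: [0.3, 0.2, -0.4]
finger_gap: 0.891
gripper_force: 0.0
```

Call:
{"fn": "carry_out", "kwargs": {
  "moves": [
    [0, 3, 31, 0, 0, 0, 0.119],
    [0, 3, 31, 0, 0, 0, 0.119],
    [0, 3, 31, 0, 0, 0, 0.119],
    [0, 3, 31, 0, 0, 0, 0.119],
    [0, 3, 31, 0, 0, 0, 0.119]
  ]
}}

```text
clock: 45.45
position: [0.5492, 0.1631, 0.3093]
orientation: [[-0.882, 0.47, 0.0], [0.47, 0.882, 0.0], [-0.0, 0.0, -1.0]]
force: [1.1, 0.5, 0.1]
finger_gap: 0.998
gripper_force: 0.0
```

Call:
{"fn": "carry_out", "kwargs": {
  "moves": [
    [0, 3, 31, 0, 0, 0, 0.119],
    [0, 3, 31, 0, 0, 0, 0.119],
    [0, 2, 30, 0, 0, 0, 0.119],
    [0, 2, 30, 0, 0, 0, 0.119],
    [0, 0, 0, 0, 0, 0, 0]
  ]
}}

```text
clock: 45.87
position: [0.5592, 0.2882, 0.3088]
orientation: [[-1.0, 0.01, 0.0], [0.01, 1.0, 0.002], [-0.0, 0.002, -1.0]]
force: [-0.3, -0.3, -0.2]
finger_gap: 1.001
gripper_force: 0.0
```

```bash
python3 - <<'E'
from fit import *
for i in range(1): o=env.get_obs();print(o['position'],o['orientation'][:,1])
im=snap('wrist'); o=env.get_obs();print(o['position'])
A=overlay('wrist',.531,.286,179,im)
cv2.imwrite('pics/d3.png',cv2.resize(A,None,fx=.375,fy=.375,interpolation=cv2.INTER_AREA))
E
```

```text
[0.55923567 0.2881936  0.30882517] [0.01001602 0.99994793 0.00195214]
[0.55909407 0.28590496 0.30875317]
```

View pics/d3.png

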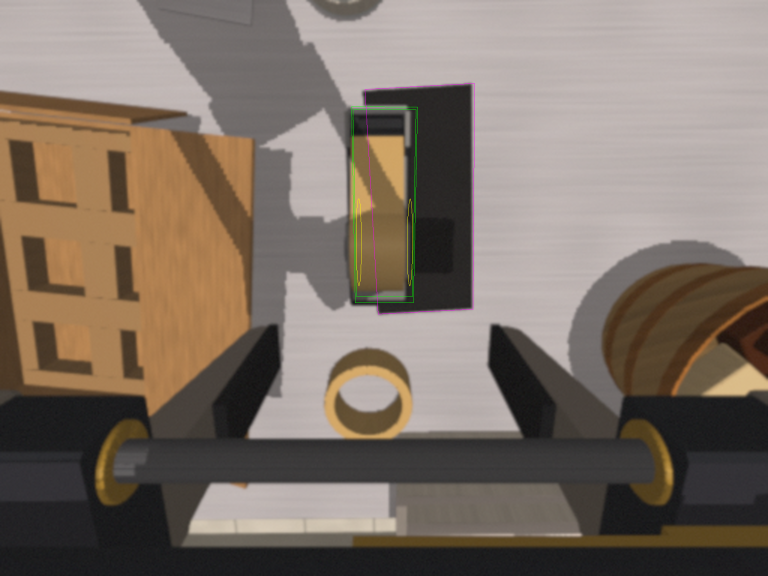

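The overlay fits with a −5 mm correction in y, giving y ≈ 0.282. The base stays level since its centre is over the mat. I'll descend and grip.

Call:
{"fn": "carry_out", "kwargs": {
  "moves": [
    [0, -3, -3, -38, 0, 0, 0],
    [0, 0, 0, -38, 0, 0, 0],
    [0, 0, 0, -38, 0, 0, 0],
    [0, 0, 0, -36, 0, 0, 0],
    [0, 0, 0, -30, 0, 0, 0]
  ]
}}

```text
clock: 46.33
position: [0.5555, 0.2789, 0.1269]
orientation: [[-1.0, 0.022, -0.001], [0.022, 1.0, -0.001], [0.001, -0.001, -1.0]]
force: [0.6, 0.3, -0.2]
finger_gap: 0.998
gripper_force: 0.0
```

Call:
{"fn": "carry_out", "kwargs": {
  "moves": [
    [0, 0, 0, -20, 0, 0, 0],
    [0, 0, 0, -18, 0, 0, 0],
    [0, 0, 0, -12, 0, 0, 0],
    [0, 0, 0, -8, 0, 0, 0],
    [0, 0, 0, 0, 0, 0, 0]
  ]
}}

```text
clock: 46.75
position: [0.5557, 0.2796, 0.0699]
orientation: [[-1.0, 0.021, -0.002], [0.021, 1.0, -0.001], [0.002, -0.001, -1.0]]
force: [-0.5, 0.5, 0.0]
finger_gap: 1.003
gripper_force: 0.0
```

Call:
{"fn": "carry_out", "kwargs": {
  "moves": [
    [0.3, 0, 0, 0, 0, 0, 0],
    [0.4, 0, 0, 0, 0, 0, 0],
    [0.6, 0, 0, 0, 0, 0, 0],
    [0.8, 0, 0, 0, 0, 0, 0],
    [0.8, 0, 0, 0, 0, 0, 0]
  ],
  "force": 40
}}

```text
clock: 47.17
position: [0.5567, 0.2808, 0.0719]
orientation: [[-1.0, 0.02, 0.001], [0.02, 1.0, 0.001], [-0.001, 0.001, -1.0]]
force: [-0.1, 1.6, 2.0]
finger_gap: 0.658
gripper_force: 0.9
```

Call:
{"fn": "carry_out", "kwargs": {
  "moves": [
    [1, 0, 0, 0, 0, 0, 0],
    [1, 0, 0, 0, 0, 0, 0],
    [1, 0, 0, 4, 0, 0, 0],
    [1, 0, 0, 8, 0, 0, 0],
    [1, 0, 0, 12, 0, 0, 0]
  ]
}}

```text
clock: 47.58
position: [0.5549, 0.2797, 0.0942]
orientation: [[-1.0, 0.02, -0.003], [0.02, 1.0, -0.002], [0.003, -0.002, -1.0]]
force: [-1.1, -0.3, -6.4]
finger_gap: 0.633
gripper_force: 39.7
```

Call:
{"fn": "carry_out", "kwargs": {
  "moves": [
    [1, 0, 8, 0, 0, 0, 0.02],
    [1, 0, 14, 0, 0, 0, 0.02],
    [1, 0, 14, 0, 0, 0, 0.01],
    [1, 0, 9, 0, 0, 0, 0],
    [1, 0, 3, 0, 0, 0, 0]
  ]
}}

```text
clock: 48.0
position: [0.5561, 0.3309, 0.0947]
orientation: [[-0.999, -0.032, -0.0], [-0.032, 0.999, 0.001], [-0.0, 0.001, -1.0]]
force: [0.6, -1.0, -7.2]
finger_gap: 0.634
gripper_force: 39.7
```

Call:
{"fn": "carry_out", "kwargs": {
  "moves": [
    [1, 0, 0, -10, 0, 0, 0],
    [1, 0, 0, -8, 0, 0, 0],
    [1, 0, 0, -4, 0, 0, 0],
    [1, 0, 0, -2, 0, 0, 0],
    [1, 0, 0, 0, 0, 0, 0]
  ]
}}

```text
clock: 48.42
position: [0.5562, 0.3286, 0.0713]
orientation: [[-1.0, -0.03, -0.0], [-0.03, 1.0, 0.001], [0.0, 0.001, -1.0]]
force: [-3.7, 2.7, 1.9]
finger_gap: 0.632
gripper_force: 40.0
```

Touching down. Release, rise and retreat.

Call:
{"fn": "carry_out", "kwargs": {
  "moves": [
    [1, 0, 0, 0, 0, 0, 0],
    [0.3, 0, 0, 0, 0, 0, 0],
    [0, 0, 0, 0, 0, 0, 0],
    [0, 0, 0, 0, 0, 0, 0],
    [0, 0, 0, 0, 0, 0, 0]
  ]
}}

```text
clock: 48.83
position: [0.5566, 0.3282, 0.0711]
orientation: [[-1.0, -0.03, 0.0], [-0.03, 1.0, -0.0], [-0.0, -0.0, -1.0]]
force: [-0.5, -0.1, 0.5]
finger_gap: 0.894
gripper_force: 0.0
```

Call:
{"fn": "carry_out", "kwargs": {
  "moves": [
    [0, 0, 0, 0, 0, 0, 0],
    [0, 0, 0, 0, 0, 0, 0],
    [0, 0, 0, 15, 0, 0, 0],
    [0, 0, 0, 38, 0, 0, 0],
    [0, 0, 0, 38, 0, 0, 0]
  ]
}}

```text
clock: 49.25
position: [0.5551, 0.3277, 0.1615]
orientation: [[-1.0, -0.03, -0.003], [-0.03, 1.0, -0.002], [0.004, -0.002, -1.0]]
force: [1.2, 0.3, -0.5]
finger_gap: 1.002
gripper_force: 0.0
```

Call:
{"fn": "carry_out", "kwargs": {
  "moves": [
    [0, 0, 0, 40, 0, 0, 0],
    [0, 0, 0, 40, 0, 0, 0],
    [0, 0, 0, 40, 0, 0, 0],
    [0, 0, -38, 15, 0, 0, 0],
    [0, 0, -40, 0, 0, 0, 0]
  ]
}}

```text
clock: 49.67
position: [0.5582, 0.2521, 0.3023]
orientation: [[-0.999, -0.033, 0.008], [-0.033, 0.999, 0.004], [-0.008, 0.003, -1.0]]
force: [0.8, -0.4, -0.5]
finger_gap: 1.001
gripper_force: 0.0
```

Call:
{"fn": "carry_out", "kwargs": {
  "moves": [
    [0, -10, -40, 0, 0, 0, 0],
    [0, -10, -40, 0, 0, 0, 0],
    [0, -10, -40, 0, 0, 0, 0],
    [0, -10, -40, 0, 0, 0, 0],
    [0, 0, 0, 0, 0, 0, 0]
  ]
}}

```text
clock: 50.08
position: [0.5143, 0.085, 0.2973]
orientation: [[-1.0, -0.027, -0.001], [-0.027, 1.0, -0.003], [0.001, -0.003, -1.0]]
force: [1.0, 0.1, 0.1]
finger_gap: 1.002
gripper_force: 0.0
```

```bash
python3 - <<'E'
from fit import *
state()
for c in('scene','side'): 
    for n,z in dict(fudge=.046,tape_roll=.048,tub=.09).items(): print(c,n,rect(c,n,z))
    print(c,show(env.find_in(c,'flap_left')),show(env.find_in(c,'flap_right')))
o=[]
im=snap('side'); A=overlay('side',.5305,.328,182,im)
cv2.imwrite('pics/e1.png',cv2.resize(A[440:1320,280:1640],(800,518),interpolation=cv2.INTER_AREA))
E
```

```text
t 50.0833 [0.5143 0.085  0.2973] n 
scene [([0.597, -0.294], 0.84), ([0.462, -0.37], 0.84), ([0.598, -0.375], 0.77), ([0.459, -0.293], 0.54), ([0.541, -0.376], 0.52), ([0.599, 0.161], 0.42)]
side [([0.522, -0.366], 0.94), ([0.607, -0.289], 0.93), ([0.452, -0.373], 0.75), ([0.453, -0.299], 0.73), ([0.587, -0.019], 0.71), ([0.736, 0.285], 0.65), ([0.611, -0.366], 0.63)]
scene fudge {'c': (746, -242), 'wh': (110, 73), 'yaw': -73.7, 'conf': 0.67, 'n': 851}
scene tape_roll {'c': (748, 256), 'wh': (117, 97), 'yaw': -73.2, 'conf': 0.96, 'n': 582}
scene tub {'c': (305, 214), 'wh': (113, 32), 'yaw': -44.0, 'conf': 0.76, 'n': 188}
scene [([318.2, 191.5], 0.94), ([243.0, 244.7], 0.47)] [([242.6, 244.1], 0.93), ([194.1, 281.3], 0.32)]
side fudge {'c': (745, -227), 'wh': (106, 75), 'yaw': -74.8, 'conf': 0.59, 'n': 1289}
side tape_roll {'c': (747, 263), 'wh': (116, 96), 'yaw': -59.8, 'conf': 0.75, 'n': 904}
side tub {'c': (381, 247), 'wh': (53, 19), 'yaw': -38.4, 'conf': 0.58, 'n': 190}
side [([317.5, 222.2], 0.72)] [([195.9, 233.9], 0.76), ([356.5, 214.3], 0.63)]
```

View pics/e1.png

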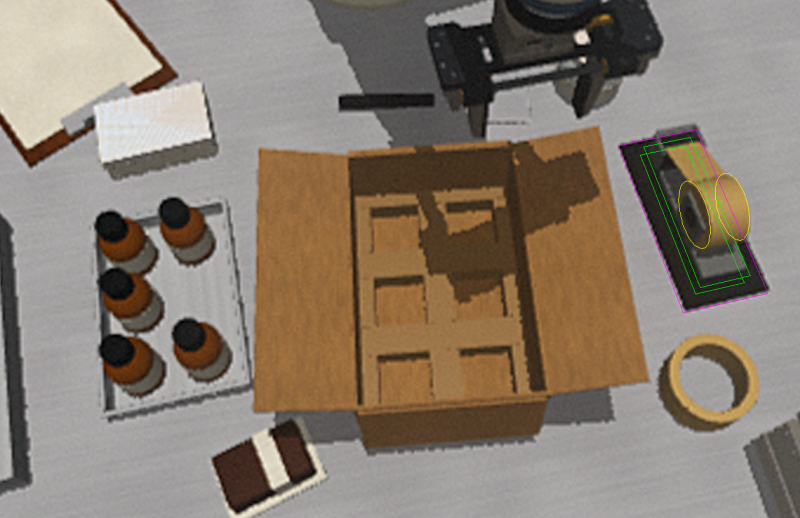

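The dispenser matches the overlay, centred on its mat. All five bottles stand upright in the pan, both flaps are folded back, and the bystanders are where they started. Robot is clear of everything, so I'm handing in.

```bash
python3 -c "
from cell import env
print(env.finish_job())"
```

```text
the job is handed in; nothing more can be done
None
```

I handed the job in: all five bottles stand upright in the pan, both flaps are folded well back, and the dispenser is centred on its mat after I put it back when something knocked it about 40 mm aside mid-run; no verdict came back.

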